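Stow a pile of drives in the lipped caddy and clip the keeper over it

ROBOT

A 6-joint arm with a two-finger parallel gripper is mounted at the origin on the work surface. World frame = base frame: x ahead of the robot, y to its left, z up, the work surface at z = 0. Lengths are in m, angles in rad, forces in N, time in s.
With the tool pointing down it reaches from about 0.375 to 0.975 m from the base axis. Payload 3.8 kg.
Tool frame: the origin (TCP) lies midway between the tips of the shut fingers; the grasp point (between the pads) lies 19 mm behind it; z points along the fingers, y is the line along which they close (so a half turn about z gives the same grasp; the last joint's range is limited). The gripper opens to 85 mm and grips with 20 to 120 N. Pads are 22 mm wide; open, the fingers measure 114 mm over their backs; the gripper's body (76 mm by 85 mm) begins 54 mm behind the grasp point. The pads swing forward as they close: fully open they stand 13 mm farther back than shut.
Start: joints at [1.129, 0.264, 1.604, -0, 1.274, -0.037], TCP at [0.266, 0.62, 0.231] pointing down, gripper open.
Joint ranges: [-2.63, 2.63], [-0.94, 2.18], [0.31, 2.57], [-1.31, 4.45], [0, 2.66], [-2.55, 2.55]. Speed limits (rad/s): [2.57, 2.57, 3.14, 3.14, 3.14, 3.14].

INTERFACE

Orientations are given as a rotation vector (axis times angle).
In Python, from workcell import bot gives the robot as it stands.
- The arm moves only by the tool servo_tool, never from a script. Its argument "series" is a list of rows, each a list of 7 numbers: the shift along the world's x, y, z in units of 0.15 m (1.0 is 0.15 m), then the turn, a rotation vector about the world's x, y, z in units of 180 degrees (1.0 is 180 degrees), then the closure, from 0 (fully open) to 1 (shut). A call has 1 to 20 rows; each row is the pose to reach, as a shift and turn from the pose commanded when the call began, turning the shorter way round; what a row does not reach only later rows make up. A row lasts 1/10 s, in which the tool goes at most 50 mm and 8.59 degrees, less where a joint would pass 70% of its speed; a pose out of reach is approached as far as the arm can. A call with a number of a shift or a turn outside -1 to 1 is refused whole. A call with a gripper value outside its range is refused whole. The fingers move at their own pace and stop on an object; "newtons" is the grip in N (left out, the last holds). Time passes only in rows, so rows that repeat a pose let the fingers close. It gives the time, the measured TCP pose, the force, the opening and the grip force at its end, in the units of the state.
- bot.read_state(): the state, without advancing time (a new reading comes with each control period).
- bot.read_camera(name): name is "scene" or "side" or "wrist"; returns the picture (384x512x3 uint8, red, green, blue); there is no depth.
- bot.camera_info(name): a dict with "vertical_fov" (degrees; the focal length in pixels is half the picture's height over the tangent of half this angle, whatever the lens; pixels are square), "cx", "cy" (the principal point, pixels), "R" (3x3) and "t" (3): a world point X has camera coordinates R X + t. Camera axes: x right, y down, z forward; pixel columns grow to the right and rows downward; lengths in m; the calibration is good to about 2 mm. The wrist camera is an equidistant fisheye: a pixel r from the principal point sees the ray r / f radians off the axis. A picture is of the moment at which its call begins: read the wrist's pose just before it. camera_info takes no time and is no camera call; for the wrist camera it gives the pose at the moment of the call.
- bot.finish_job(): hands the job in; it is judged then, once.
Trained networks look in the newest picture that a camera, given by its name, has taken for a name from the list of things; names that differ only in an ending like _2 or _b are one class to them, and where a whole thing is asked for, a point or a joint stands for the part that bears it (a point fixed in the world has none). Each returns a list of dicts, best first, with "score" (0 to 1); they miss things now and then, are a little off and sometimes report something else, mostly with a low value. They report only what shows in the picture. A call takes as long as a camera call. They do not tell look-alikes from the thing itself.
- bot.recognise(target, camera): "box" ([left, top, right, bottom] as shares, 0 to 1, of the picture: columns of its width, rows of its height, round what is visible of it).
- bot.trace(target, camera): "mask" (384x512 bool, what is visible of it) and "box" ([left, top, right, bottom] as shares, 0 to 1, of the picture: columns of its width, rows of its height, round what is visible of it).
- bot.mark_of(target, camera): "at" ([row, column] as shares, 0 to 1, of the picture: columns of its width, rows of its height: a listed point, or the origin of a listed thing).
The state is a dict: "time": time; "q": joint angles; "joint_vel": joint speeds; "joint_torque": joint torques, N m; "tool_pos": TCP position; "tcp_rot": TCP orientation; "wrist_force": force on the tool from outside, world axes, zero at the start; "torque": the same for the moment, N m; "width": opening from 0.0 (shut) to 1.0 (fully open); "grip_force": force on a finger pad.
Only numpy, scipy, OpenCV 4.12 (cv2) and the standard library are available. Lean on these libraries where they do the work, as an engineer would, in place of code of your own. Each camera call takes 0.05 s, during which the arm holds its last target. There are 200 camera calls.

TASK

Pick up the three drives together as one pile and put them into the caddy: tilt the pile in under the lip at one end, then lay it down so that all three lie flat on the bottom, and let go. Then take the keeper bar and press it straight down between the caddy's two snap hooks until it sits fully home and both hooks have clicked over it. Leave the other things on the desk where they are.

Things in the scene. Friction and masses are not known exactly. Their poses are not given: they have to be found in the camera images.
- caddy: grey open box fixed to the desk, holds the pile of drives. Origin at the centre of its underside, on the desk; z up, x along its length from the lip end (-x) to the hook end (+x). Outside 114 (x) by 67 (y) mm, walls 4 mm. Side walls stand only near the ends: top z = 40 mm for x -57 to -34, top 46 mm for x 30 to 57 mm; between, both sides are open down to the floor, for the fingers
- caddy_floor (a point): centre of the caddy's pocket floor, 6 mm above the desk, caddy's axes. The pocket is 106 (x) by 59 (y) mm
- caddy_lip (a point): middle of the lip's inner edge, on its underside: x = -43, z = 36 mm in the caddy's frame. The lip is 4 mm thick and juts 10 mm inward from the -x end wall (top 40 mm) across the full width, so the opening above is only 96 mm long: a level pile cannot go in. One end goes under the lip with the pile tilted 20 to 35 degrees, then it swings down level
- caddy_end (a point): middle of the inner top edge of the +x end wall (hook end): x = 53, z = 46 mm in the caddy's frame
- caddy_seat (a point): keeper's seat, on the side walls' rims between the two hooks: x = 40, y = 0, z = 46 mm in the caddy's frame, same axes. The hooks stand upright outside the side walls, 12 mm wide, inner faces at y = +-39 mm, top z about 73 mm; their heads jut 5 mm inward (to +-34 mm), sloped above as lead-in, flat below at z = 56 mm
- hook_left (a joint): how far the springy snap hook at the caddy's +y side is bent outward, rad: 0 upright. The passing crossbar bends it about 0.1; it springs back to 0 once the keeper is home. About 0.45 N m/rad, pivot 8 mm above the desk
- hook_right (a joint): the same for the hook at the caddy's -y side
- drive_1: portable drive, a plain flat metal slab 100 (x) by 55 (y) by 8 mm high, about 80 g; origin at the centre of its underside, z up. At the start the lowest of a neat flush pile of three equal drives lying on the desk (pile 24 mm high)
- drive_2: portable drive, a plain flat metal slab 100 (x) by 55 (y) by 8 mm high, about 80 g; origin at the centre of its underside, z up. At the start the middle one of the pile
- drive_3: portable drive, a plain flat metal slab 100 (x) by 55 (y) by 8 mm high, about 80 g; origin at the centre of its underside, z up. At the start the top one of the pile
- keeper: dark grey plastic keeper bar, 40 to 70 g, stands on its foot; origin at the centre of its underside, z up, same under a half turn. From below: foot 16 (x) by 48 (y), 14 mm high; crossbar 20 by 76 mm, z 14 to 22; grip rib 14 by 44 mm, z 22 to 48. Home: y along the caddy's y, foot inside the caddy, crossbar on the rims under both hook heads, origin at x 40, y 0, z 32 mm of the caddy; takes 5 to 15 N
- pen_pot: bystander: dark metal pen pot, 62 mm wide, 85 mm high with pens up to about 115 mm; origin under its centre
- charger: bystander: white plug-in charger block 56 by 52 mm, 66 mm high, prongs up; origin under its centre
- mouse: bystander: white computer mouse 100 by 56 mm, 28 mm high; origin under its centre
- stapler: bystander: black stapler 120 by 34 mm, 53 mm high; origin under its centre
- phone: bystander: mobile phone lying flat, 145 by 70 by 8 mm; origin under its centre
- mug: bystander: white mug 80 mm across, 90 mm high, handle at its +y; origin under its centre
Mind the look-alikes: they are no part of the job. What is shaped like the drive_3 but blue or purple is not meant. What is shaped like the caddy but blue is not meant.

How it is judged:
By the outcome, as a careful person would: the job done as asked, in the order asked, and still so for the second after the job is handed in, with the robot touching nothing.
It also fails if it takes over 61 s, if anything falls off the work surface, if the arm or the gripper's body presses on something with over 40 N, if the wrist force passes 120 N, or if a joint passes its speed limit or range.

## Working session

There is one attempt and no reset: what is moved stays moved. The work goes in short steps, Python scripts to look and compute and a tool call to move; the robot and the scene stay as the last step left them, time stands still between calls to the robot, and variables do not carry over. Pictures are saved under pics/ and viewed, at most 10 in all, crops included, and the job is handed in when it is done.

Besides the shell and the picture viewer there is one more tool, called after "Request:" as name(argument=value, ...), one argument or row to a line, values as JSON. servo_tool: Moves the arm, as the interface text tells. Shifts and turns lie within -1 to 1; 1 stands for 0.15 m of shift or 180 degrees of turn. Its arguments: {"type":"object","properties":{"series":{"type":"array","items":{"type":"array","items":{"type":"number"}}},"newtons":{"type":"number"}},"required":["series"]}

```bash
mkdir -p pics; cat > h.py <<'E'
import numpy as np, cv2
from workcell import bot
def ray(cam,px,info=None):
    i=info or bot.camera_info(cam); f=192/np.tan(np.radians(i["vertical_fov"]/2))
    R=np.array(i["R"]);t=np.array(i["t"])
    u=np.array([px[0]-i["cx"],px[1]-i["cy"]],float)
    if cam=="wrist":
        r=np.hypot(*u);th=r/f;d=np.r_[u/max(r,1e-9)*np.sin(th),np.cos(th)]
    else: d=np.r_[u/f,1]
    return -R.T@t, R.T@d
def onz(cam,px,z,info=None):
    c,d=ray(cam,px,info); return c+d*(z-c[2])/d[2]
def proj(cam,X,info=None):
    i=info or bot.camera_info(cam); f=192/np.tan(np.radians(i["vertical_fov"]/2))
    p=np.array(i["R"])@np.array(X)+np.array(i["t"])
    if cam=="wrist":
        r=np.hypot(p[0],p[1]);th=np.arctan2(r,p[2]);return np.array([i["cx"],i["cy"]])+p[:2]/max(r,1e-9)*th*f
    return np.array([i["cx"],i["cy"]])+f*p[:2]/p[2]
def save(cam,name):
    im=bot.read_camera(cam);cv2.imwrite(f"pics/{name}.png",im[:,:,::-1]);return im
E
python3 - <<'E'
from h import *
a=save("scene","scene");b=save("side","side");c=save("wrist","wrist")
cv2.imwrite("pics/all.png",cv2.resize(np.vstack([np.hstack([a,b]),np.hstack([c,c*0])]),(800,600))[:,:,::-1])
for cam in("scene","side","wrist"):
  i=bot.camera_info(cam);print(cam,i["vertical_fov"],i["cx"],i["cy"],np.round(-np.array(i["R"]).T@i["t"],3),np.round(np.array(i["R"])[2],2))
  for n in("drive_3","caddy","keeper"):
    print(n,[(round(r["score"],2),np.round(np.array(r["box"])*[512,384,512,384]).tolist()) for r in bot.recognise(n,cam)[:4]])
E
```

```text
scene 51.804307132870775 250.20193546977683 190.84588470908963 [ 1.252 -0.333  0.606] [-0.75  0.28 -0.6 ]
drive_3 [(0.96, [264.0, 183.0, 298.0, 217.0]), (0.81, [321.0, 135.0, 347.0, 154.0]), (0.79, [233.0, 161.0, 267.0, 187.0]), (0.55, [262.0, 210.0, 286.0, 217.0])]
caddy [(0.91, [138.0, 179.0, 185.0, 229.0]), (0.57, [67.0, 180.0, 111.0, 228.0])]
keeper [(0.64, [351.0, 156.0, 380.0, 176.0]), (0.49, [198.0, 165.0, 226.0, 217.0])]
side 43.93798653098631 249.9364408621699 184.2450705688716 [-0.17  -0.798  0.751] [ 0.58  0.6  -0.55]
drive_3 [(0.98, [185.0, 209.0, 224.0, 237.0]), (0.84, [105.0, 173.0, 144.0, 194.0]), (0.62, [222.0, 182.0, 260.0, 199.0]), (0.5, [224.0, 200.0, 261.0, 201.0])]
caddy [(0.83, [270.0, 220.0, 328.0, 280.0]), (0.72, [308.0, 264.0, 368.0, 333.0])]
keeper []
wrist 65.70646984690485 254.2262408979217 195.04616183069584 [0.196 0.65  0.374] [ 0.27 -0.12 -0.96]
drive_3 [(0.75, [11.0, 326.0, 31.0, 346.0]), (0.29, [91.0, 365.0, 121.0, 384.0])]
caddy [(0.49, [2.0, 361.0, 10.0, 384.0])]
keeper [(0.66, [122.0, 362.0, 136.0, 376.0]), (0.18, [0.0, 360.0, 12.0, 383.0])]
```

View pics/all.png

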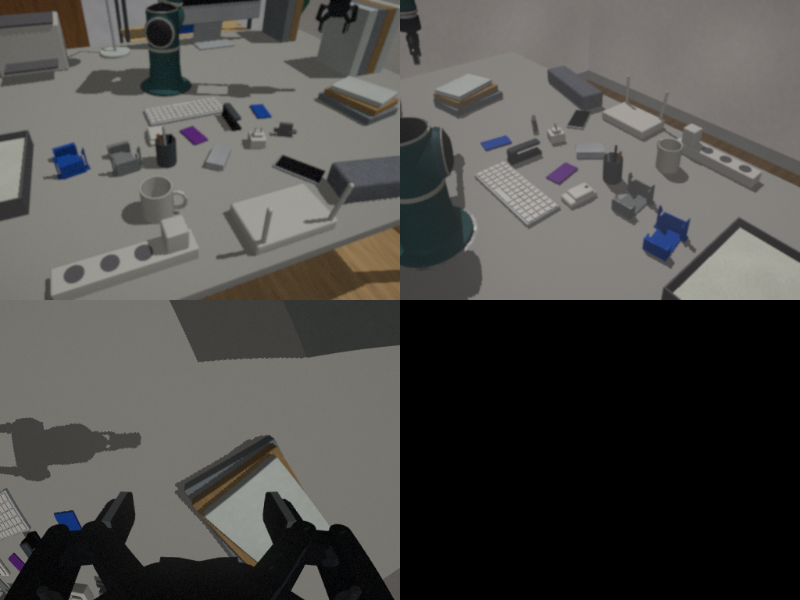

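Drive candidates in the scene picture: grey pile (281,200), purple (250,174), blue (334,144); the grey pile is the one described. Caddies: grey (161,204), blue (89,204); the grey one is meant. The keeper is at (365,166). I'll confirm this in a crop.

```bash
python3 - <<'E'
from h import *
a=cv2.imread("pics/scene.png");b=cv2.imread("pics/side.png")
cv2.imwrite("pics/crop.png",np.vstack([cv2.resize(a[125:235,130:390],(800,338),interpolation=cv2.INTER_CUBIC),cv2.resize(b[140:290,90:340],(436,262),interpolation=cv2.INTER_CUBIC)[:, :] if 0 else cv2.copyMakeBorder(cv2.resize(b[145:285,95:345],(464,260),interpolation=cv2.INTER_CUBIC),0,0,0,336,0)]))
bot.read_camera("scene");bot.read_camera("side")
S=np.array([384,512])
def m(n,cam):
  return [(round(r["score"],2),(np.array(r["at"])*S)[::-1]) for r in bot.mark_of(n,cam)[:3]]
for n,z in [("drive_3",.016),("caddy",0),("caddy_floor",.006),("caddy_lip",.036),("caddy_end",.046),("caddy_seat",.046),("keeper",0)]:
  for cam in("scene","side"):
    for s,p in m(n,cam): print(n,cam,s,p.round(1),onz(cam,p,z).round(4)[:2])
for cam in("scene","side"):
  r=bot.trace("drive_3",cam)[0];
  c,_=cv2.findContours(r["mask"].astype(np.uint8),0,2); c=max(c,key=cv2.contourArea)
  print(cam,cv2.approxPolyDP(c,2,True)[:,0].tolist())
  for k in cv2.approxPolyDP(c,2,True)[:,0]: print(k,onz(cam,k,.024).round(4)[:2],onz(cam,k,0).round(4)[:2])
E
```

```text
drive_3 scene 0.59 [331.1 142.7] [0.3811 0.254 ]
drive_3 scene 0.56 [249.5 173.6] [ 0.4491 -0.0297]
drive_3 scene 0.48 [279.7 205. ] [ 0.5966 -0.0086]
drive_3 side 0.89 [121.2 184.9] [0.3392 0.2503]
drive_3 side 0.8 [241.8 189. ] [0.5783 0.0124]
drive_3 side 0.73 [208.1 224.8] [ 0.4068 -0.051 ]
caddy scene 0.98 [ 92.2 209.4] [ 0.4392 -0.427 ]
caddy scene 0.73 [159.2 210.6] [ 0.4988 -0.278 ]
caddy scene 0.51 [291.9 156.3] [0.3869 0.1242]
caddy side 0.98 [334.3 307.1] [ 0.441  -0.4246]
caddy side 0.81 [293.  262.5] [ 0.4772 -0.2751]
caddy_floor scene 0.92 [ 86.4 207.8] [ 0.4362 -0.4386]
caddy_floor scene 0.91 [158.  206.6] [ 0.4904 -0.2785]
caddy_floor side 0.9 [295.5 256.8] [ 0.4907 -0.2699]
caddy_floor side 0.55 [336.4 304.9] [ 0.4441 -0.4268]
caddy_lip scene 0.74 [ 82.5 189.4] [ 0.401  -0.4392]
caddy_lip scene 0.62 [148.5 187.1] [ 0.446  -0.2896]
caddy_lip scene 0.32 [281.4 200.6] [ 0.6053 -0.0093]
caddy_lip side 0.82 [330.1 307.2] [ 0.4053 -0.4371]
caddy_lip side 0.65 [285.1 260.6] [ 0.4377 -0.2841]
caddy_lip side 0.62 [310.4 230.8] [ 0.5598 -0.2523]
caddy_end scene 0.61 [165.9 207
[... 393 characters left out ...]
caddy_seat side 0.86 [350.4 281. ] [ 0.4852 -0.4252]
keeper scene 0.93 [364.2 173.8] [0.5351 0.2698]
keeper side 0.56 [172.9 168.6] [0.513  0.2499]
scene [[321, 135], [331, 151], [347, 149], [337, 134]]
[321 135] [0.3419 0.2406] [0.3044 0.2643]
[331 151] [0.4337 0.2222] [0.4    0.2451]
[347 149] [0.4398 0.2707] [0.4063 0.2956]
[337 134] [0.3531 0.2892] [0.316  0.3149]
side [[141, 180], [132, 174], [106, 181], [104, 185], [108, 191], [138, 185]]
[141 180] [0.3881 0.2246] [0.4065 0.2583]
[132 174] [0.3861 0.2688] [0.4045 0.304 ]
[106 181] [0.3123 0.2842] [0.3283 0.3199]
[104 185] [0.2981 0.2695] [0.3136 0.3047]
[108 191] [0.2916 0.2358] [0.3068 0.2699]
[138 185] [0.368  0.2081] [0.3858 0.2412]
```

View pics/crop.png

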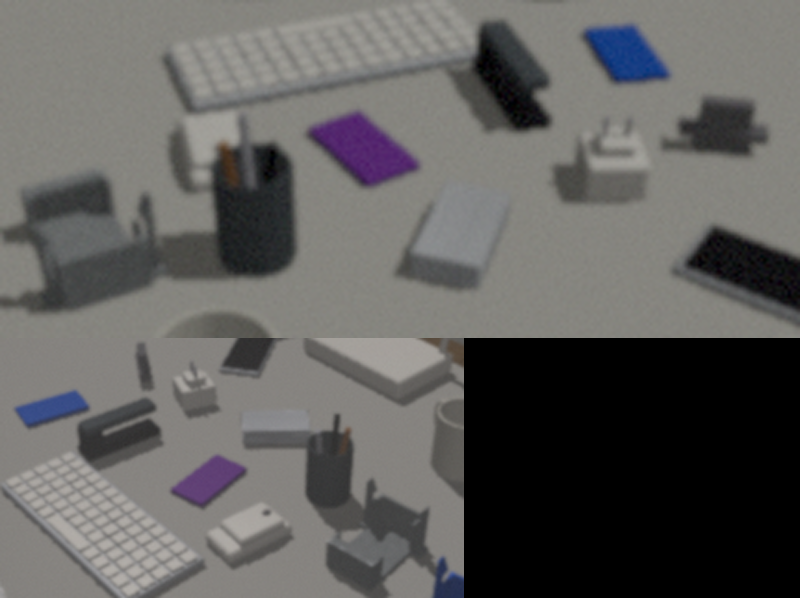

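The crop confirms it: the light-grey thick pile at scene (281,200), the grey caddy at (161,204) and the keeper at (365,166). Next I'll fit the poses from the masks.

```bash
cat >> h.py <<'E'
from scipy.optimize import minimize
from scipy.spatial.transform import Rotation as Ro
def box(x0,x1,y0,y1,z0,z1): return np.array([[x,y,z] for x in(x0,x1) for y in(y0,y1) for z in(z0,z1)])
PILE=[box(-.05,.05,-.0275,.0275,0,.024)]
KEEP=[box(-.008,.008,-.024,.024,0,.014),box(-.01,.01,-.038,.038,.014,.022),box(-.007,.007,-.022,.022,.022,.048)]
w,s=.0335,.0295
CAD=[box(-.057,.057,-w,w,0,.006),box(-.057,-.053,-w,w,0,.04),box(-.057,-.043,-w,w,.036,.04),box(.053,.057,-w,w,0,.046)]
for q in(1,-1):
    CAD+=[box(-.057,-.034,min(q*s,q*w),max(q*s,q*w),0,.04),box(.03,.057,min(q*s,q*w),max(q*s,q*w),0,.046),box(.034,.046,min(q*.039,q*.042),max(q*.039,q*.042),0,.073)]
def render(cam,info,parts,p,k=4):
    m=np.zeros((384*k,512*k),np.uint8);c,s=np.cos(p[2]),np.sin(p[2]);R=np.array([[c,-s,0],[s,c,0],[0,0,1]])
    for b in parts:
        P=np.array([proj(cam,R@v+[p[0],p[1],0],info) for v in b])
        cv2.fillConvexPoly(m,cv2.convexHull(np.round((P+.5)*k-.5).astype(np.int32)),1)
    return cv2.resize(m.astype(np.float32),(512,384),interpolation=cv2.INTER_AREA)
def fit(parts,obs,p0,yaws):
    """obs: list of (cam,info,mask)"""
    def cost(p):
        return sum(1-np.minimum(r,m).sum()/max(np.maximum(r,m).sum(),1) for cam,i,m in obs for r in[render(cam,i,parts,p)])/len(obs)
    best=None
    for y in yaws:
        p=np.r_[p0,y]
        r=minimize(cost,p,method="Nelder-Mead",options=dict(initial_simplex=[p,p+[.01,0,0],p+[0,.01,0],p+[0,0,.2]],xatol=1e-4,fatol=1e-4,maxiter=120))
        if best is None or r.fun<best.fun: best=r
    return best
def obs(name,cam,near,pic=True):
    info=bot.camera_info(cam)
    if pic: bot.read_camera(cam)
    px=proj(cam,near,info); c=[]
    for r in bot.trace(name,cam):
        m=r["mask"];ys,xs=np.nonzero(m)
        if len(ys): c.append((np.hypot(xs.mean()-px[0],ys.mean()-px[1]),r["score"],m.astype(np.float32)))
    c.sort(key=lambda t:t[0])
    print(cam,[(round(t[0]),round(t[1],2)) for t in c[:2]])
    return (cam,info,c[0][2]) if c else None
E
python3 - <<'E'
from h import *
for n,parts,near,ys in(("drive_3",PILE,(.585,0,.015),np.arange(0,3.1,.5)),("caddy",CAD,(.49,-.275,.02),[.2]),("keeper",KEEP,(.524,.26,.02),np.arange(0,3.1,.5))):
  o=[x for x in(obs(n,"scene",near),obs(n,"side",near)) if x]
  for oo in (o,[o[0]],o[1:]):
    if oo:
      r=fit(parts,oo,near[:2],ys);print(n,r.x.round(4),np.degrees(r.x[2]).round(1),round(r.fun,3))
s=bot.read_state();print(s["time"],Ro.from_rotvec(s["tcp_rot"]).as_matrix().round(3).tolist())
E
```

```text
scene [(4, 0.58), (12, 0.5)]
side [(4, 0.63), (8, 0.53)]
drive_3 [0.5715 0.0042 2.477 ] 141.9 0.275
drive_3 [0.5613 0.0092 2.5147] 144.1 0.202
drive_3 [0.5858 0.0182 2.4186] 138.6 0.299
scene [(2, 0.84), (70, 0.95)]
side [(1, 0.57), (64, 0.88)]
caddy [ 0.4864 -0.277   0.1223] 7.0 0.091
caddy [ 0.489  -0.277   0.1101] 6.3 0.08
caddy [ 0.4834 -0.2785  0.1196] 6.9 0.076
scene [(5, 0.8)]
side [(75, 0.32)]
keeper [0.528  0.2725 2.5631] 146.9 0.562
keeper [0.528  0.2725 2.5631] 146.9 0.124
keeper [0.524 0.26  0.   ] 0.0 1.0
2.1 [[-0.919, 0.394, 0.0], [0.394, 0.919, 0.0], [0.0, 0.0, -1.0]]
```

Request:
servo_tool(
  series=[
    [0.13,-0.19,0,0,0,0,0],
    [0.26,-0.37,0,0,0,0,0],
    [0.39,-0.56,0,0,0,0,0],
    [0.52,-0.75,0,0,0,0,0],
  ],
)

```text
time: 2.5
tool_pos: [0.3444, 0.507, 0.2314]
tcp_rot: [0.631, 3.077, 0.0]
wrist_force: [0.6, -0.2, 0.3]
width: 1.002
grip_force: 0.0
```

Request:
servo_tool(
  series=[
    [0.13,-0.19,0,0,0,0,0],
    [0.26,-0.37,0,0,0,0,0],
    [0.39,-0.56,0,0,0,0,0],
    [0.52,-0.75,0,0,0,0,0],
  ],
)

```text
time: 2.9
tool_pos: [0.4225, 0.3943, 0.2315]
tcp_rot: [0.631, 3.077, 0.001]
wrist_force: [0.8, -1.1, -0.1]
width: 0.994
grip_force: 0.0
```

Request:
servo_tool(
  series=[
    [0.13,-0.19,0,0,0,0,0],
    [0.26,-0.37,0,0,0,0,0],
    [0.39,-0.56,0,0,0,0,0],
    [0.52,-0.75,0,0,0,0,0],
    [0.52,-0.75,0,0,0,0,0],
    [0.52,-0.75,0,0,0,0,0],
  ],
)

```text
time: 3.5
tool_pos: [0.5001, 0.2824, 0.2313]
tcp_rot: [-0.635, -3.077, -0.001]
wrist_force: [-1.0, -0.2, -0.2]
width: 1.005
grip_force: 0.0
```

```bash
python3 - <<'E'
from h import *
s=bot.read_state();print(s["time"],s["tool_pos"],s["q"])
near=(.528,.2725,.02)
o=obs("keeper","wrist",near)
r=fit(KEEP,[o],near[:2],np.arange(0,3.1,.5));print("keeper",r.x.round(4),np.degrees(r.x[2]).round(1),round(r.fun,3))
np.savez("keep.npz",m=o[2]);im=save("wrist","w1");im[o[2]>0,0]=255
cv2.imwrite("pics/w1.png",im[:,:,::-1])
E
```

```text
3.5 [0.50014291 0.28240339 0.2313373 ] [ 4.70340369e-01  7.44953369e-02  1.82358381e+00  5.42862216e-04
  1.24347117e+00 -6.93722048e-01]
wrist [(2, 0.66)]
keeper [0.5277 0.2748 2.5886] 148.3 0.072
```

Request:
servo_tool(
  series=[
    [0.07,-0.3,0,0,0,-0.03,0],
    [0.13,-0.55,0,0,0,-0.06,0],
    [0.2,-0.85,-0.1,0,0,-0.09,0],
  ],
)

```text
time: 3.95
tool_pos: [0.5312, 0.1567, 0.2187]
tcp_rot: [1.057, 2.954, 0.005]
wrist_force: [0.7, 0.1, 0.3]
width: 0.998
grip_force: 0.0
```

Request:
servo_tool(
  series=[
    [0.07,-0.3,0,0,0,0,0],
    [0.13,-0.55,0,0,0,0,0],
    [0.2,-0.85,-0.1,0,0,0,0],
    [0.2,-0.85,-0.1,0,0,0,0],
    [0.2,-0.85,-0.1,0,0,0,0],
  ],
)

```text
time: 4.45
tool_pos: [0.5595, 0.0281, 0.2007]
tcp_rot: [-1.06, -2.956, -0.0]
wrist_force: [0.3, 0.5, 0.2]
width: 0.999
grip_force: 0.0
```

```bash
python3 - <<'E'
from h import *
s=bot.read_state();print(s["time"],s["tool_pos"],s["q"])
near=(.575,.007,.02)
i=bot.camera_info("wrist");im=save("wrist","w2")
px=proj("wrist",near,i)
ms=[r for r in bot.trace("drive_3","wrist")]
u=np.zeros((384,512),np.float32)
for r in ms:
  ys,xs=np.nonzero(r["mask"]);print(round(r["score"],2),len(xs),xs.mean().round(),ys.mean().round(),px.round())
  if np.hypot(xs.mean()-px[0],ys.mean()-px[1])<40:u[r["mask"]]=1
r=fit(PILE,[("wrist",i,u)],near[:2],[2.2,2.6]);print("pile",r.x.round(4),np.degrees(r.x[2]).round(1),round(r.fun,3))
v=im.copy();c,_=cv2.findContours(u.astype(np.uint8),0,2);cv2.drawContours(v,c,-1,(255,0,0),1)
c,_=cv2.findContours((render("wrist",i,PILE,r.x)>.5).astype(np.uint8),0,2);cv2.drawContours(v,c,-1,(0,255,0),1)
cv2.imwrite("pics/w2v.png",cv2.resize(np.hstack([v,cv2.cvtColor(cv2.imread("pics/w1.png"),4)]),(800,300))[:,:,::-1])
E
```

```text
4.45 [0.55945178 0.02808066 0.20072188] [ 5.31308101e-03  7.01944482e-02  1.88594248e+00  6.44768100e-04
  1.18681204e+00 -8.77010213e-01]
0.89 4098 246.0 196.0 [249. 196.]
0.6 3690 149.0 115.0 [249. 196.]
0.55 3085 120.0 252.0 [249. 196.]
0.39 24 231.0 154.0 [249. 196.]
pile [5.7610e-01 2.3000e-03 2.4582e+00] 140.8 0.048
```

View pics/w2v.png

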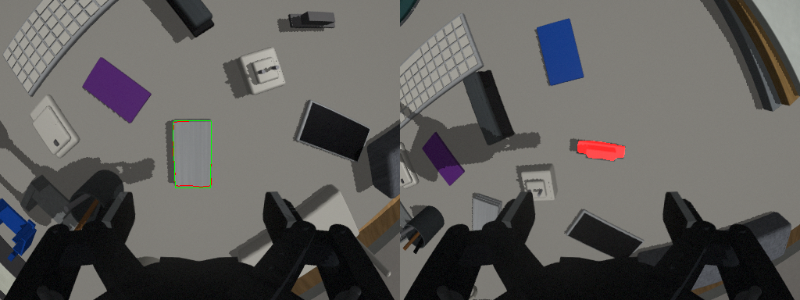

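The left frame shows the pile at about (193,152), outlined well by the fit and aligned with the fingers. The right frame shows the keeper mask (red) at about (600,150). Next I descend on the pile.

Request:
servo_tool(
  series=[
    [0.06,-0.1,-0.25,0,0,0,0],
    [0.11,-0.17,-0.5,0,0,0,0],
    [0.11,-0.17,-0.75,0,0,0,0],
    [0.11,-0.17,-1.0,0,0,0,0],
  ],
)

```text
time: 4.95
tool_pos: [0.5771, 0.0043, 0.0508]
tcp_rot: [1.055, 2.957, 0.001]
wrist_force: [-0.2, 0.1, -0.4]
width: 1.001
grip_force: 0.0
```

Request:
servo_tool(
  series=[
    [0,0,-0.15,0,0,0,0],
    [0,0,-0.25,0,0,0,0],
    [0,0,-0.34,0,0,0,0],
    [0,0,-0.34,0,0,0,0],
    [0,0,-0.34,0,0,0,0],
  ],
)

```text
time: 5.45
tool_pos: [0.5772, 0.0029, 0.0011]
tcp_rot: [1.057, 2.957, 0.001]
wrist_force: [0.1, -0.5, 0.3]
width: 0.998
grip_force: 0.0
```

```bash
python3 - <<'E'
from h import *
s=bot.read_state();print(s["time"],s["tool_pos"],s["wrist_force"],s["tcp_rot"])
a=save("wrist","w3");b=save("scene","s3")
cv2.imwrite("pics/v3.png",np.hstack([cv2.resize(a,(512,384)),cv2.resize(b[150:250,215:290],(288,384))])[:,:,::-1])
E
```

```text
5.45 [0.57722167 0.00289109 0.00114757] [ 0.08572126 -0.50008965  0.26673657] [1.05737219e+00 2.95687991e+00 7.36268492e-04]
```

View pics/v3.png

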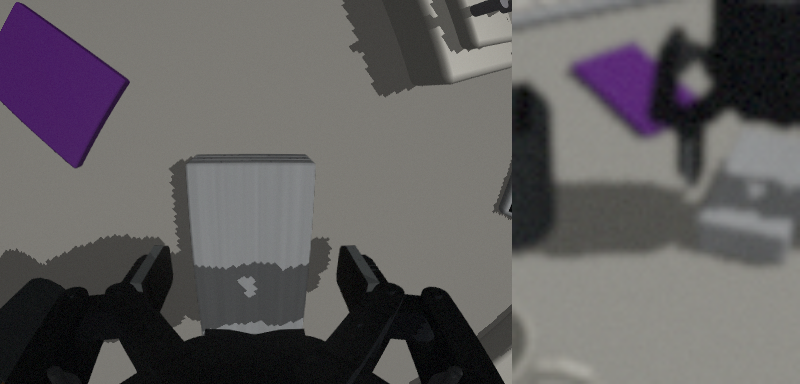

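The pile stands between the open fingers, far top edge at (187..315,162). I'll check how well it is centred along its length.

```bash
python3 - <<'E'
from h import *
s=bot.read_state();T=Ro.from_rotvec(s["tcp_rot"]).as_matrix();p=s["tool_pos"]
for k in((187,162),(315,162),(204,330),(305,328)): print((T.T@(onz("wrist",k,.024)-p)*1000).round(1))
E
```

```text
[ 52.9 -28.1 -22.3]
[ 52.8  25.4 -22.2]
[-38.4 -27.3 -22.1]
[-37.   27.5 -22. ]
```

Request:
servo_tool(
  series=[
    [-0.015,0.013,-0.015,0,0,0,0],
    [-0.015,0.013,-0.015,0,0,0,0.4],
    [-0.015,0.013,-0.015,0,0,0,0.6],
    [-0.015,0.013,-0.015,0,0,0,0.8],
    [-0.015,0.013,-0.015,0,0,0,0.8],
    [-0.015,0.013,-0.015,0,0,0,0.8],
    [-0.015,0.013,-0.015,0,0,0,0.8],
    [-0.015,0.013,-0.015,0,0,0,0.8],
  ],
  newtons=80,
)

```text
time: 6.35
tool_pos: [0.5748, 0.0043, -0.0012]
tcp_rot: [1.058, 2.957, 0.001]
wrist_force: [0.4, 0.9, 4.5]
width: 0.632
grip_force: 86.9
```

Request:
servo_tool(
  series=[
    [0,0,0.05,0,0,0,0.8],
    [0,0,0.15,0,0,0,0.8],
    [0,0,0.35,0,0,0,0.8],
    [0,0,0.6,0,0,0,0.8],
    [0,0,0.85,0,0,0,0.8],
    [0,0,1.0,0,0,0,0.8],
    [0,0,1.0,0,0,0,0.8],
  ],
)

```text
time: 7.05
tool_pos: [0.5772, 0.0043, 0.1533]
tcp_rot: [1.056, 2.95, 0.004]
wrist_force: [0.2, -0.2, -1.6]
width: 0.626
grip_force: 86.1
```

Request:
servo_tool(
  series=[
    [0,-0.1,0.1,0,0,0.02,0.8],
    [0,-0.3,0.25,0,0,0.06,0.8],
    [0,-0.5,0.35,0,0,0.1,0.8],
    [0,-0.7,0.35,0,0,0.14,0.8],
    [0,-0.9,0.35,0,0,0.18,0.8],
  ],
)

```text
time: 7.55
tool_pos: [0.5732, -0.1315, 0.1994]
tcp_rot: [-0.183, -3.135, -0.001]
wrist_force: [0.7, 0.5, -2.4]
width: 0.626
grip_force: 86.0
```

Request:
servo_tool(
  series=[
    [0,-0.2,0,0,0,0.03,0.8],
    [0,-0.4,0,0,0,0.06,0.8],
    [0,-0.65,0,0,0,0.08,0.8],
    [0,-0.8,0,0,0,0.08,0.8],
    [0,-0.9,0,0,0,0.08,0.8],
    [0,-0.9,0,0,0,0.08,0.8],
    [0,-0.9,0,0,0,0.08,0.8],
  ],
)

```text
time: 8.25
tool_pos: [0.5735, -0.2648, 0.1993]
tcp_rot: [0.202, -3.133, -0.003]
wrist_force: [-0.5, 0.8, -2.7]
width: 0.629
grip_force: 86.0
```

```bash
python3 - <<'E'
from h import *
s=bot.read_state();print(s["time"],s["tool_pos"],s["wrist_force"],s["tcp_rot"],s["q"])
near=(.486,-.277,.02)
o=obs("caddy","wrist",near)
r=fit(CAD,[o],near[:2],[.12]);print("caddy",r.x.round(4),np.degrees(r.x[2]).round(1),round(r.fun,3))
im=save("wrist","w4");b=save("side","s4");v=im.copy()
for m,c in((o[2]>0,(255,0,0)),(render("wrist",o[1],CAD,r.x)>.5,(0,255,0))):
  k,_=cv2.findContours(m.astype(np.uint8),0,2);cv2.drawContours(v,k,-1,c,1)
cv2.imwrite("pics/v4.png",np.hstack([cv2.resize(v,(800,600))])[:,:,::-1])
for n in("caddy_floor","caddy_lip","caddy_end","caddy_seat"):
  z=dict(caddy_floor=.006,caddy_lip=.036,caddy_end=.046,caddy_seat=.046)[n]
  for q in bot.mark_of(n,"wrist")[:2]: p=np.array(q["at"])[::-1]*[512,384];print(n,round(q["score"],2),p.round(),onz("wrist",p,z).round(4)[:2])
E
```

```text
8.25 [ 0.57347199 -0.26476939  0.19931783] [-0.46045751  0.75822465 -2.72990463] [ 2.01940429e-01 -3.13343896e+00 -2.91944885e-03] [-4.72383420e-01  2.05675517e-01  1.73500711e+00  8.07312783e-04
  1.20328058e+00 -2.17218650e+00]
wrist [(4, 0.9), (135, 0.66)]
caddy [ 0.4867 -0.276   0.1222] 7.0 0.037
caddy_floor 0.7 [252.  97.] [ 0.4891 -0.2776]
caddy_floor 0.6 [129.  49.] [ 0.444  -0.4294]
caddy_lip 0.84 [252.  54.] [ 0.4458 -0.2837]
caddy_lip 0.6 [116.   8.] [ 0.4    -0.4408]
caddy_end 0.88 [250. 151.] [ 0.5448 -0.2722]
caddy_end 0.76 [118.  89.] [ 0.4928 -0.4193]
caddy_seat 0.97 [115.  78.] [ 0.4812 -0.4246]
caddy_seat 0.68 [253. 136.] [ 0.5294 -0.272 ]
```

View pics/v4.png

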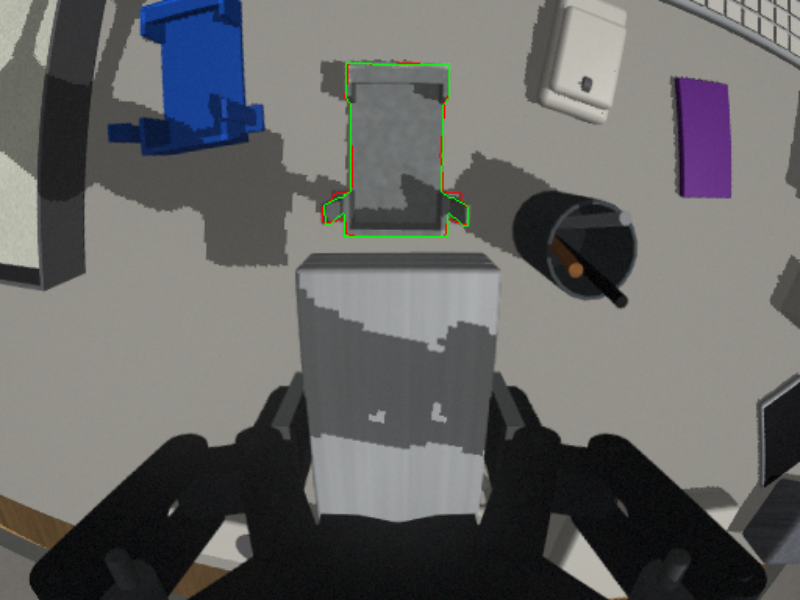

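The caddy fit (green) matches the grey caddy at (397,150) very well: pose (0.4867, -0.276), yaw 7.0°. All three drives are held. Next: the pile's pose in the hand.

```bash
python3 - <<'E'
from h import *
s=bot.read_state();T=Ro.from_rotvec(s["tcp_rot"]).as_matrix();p=np.array(s["tool_pos"])
im=cv2.imread("pics/w4.png").astype(float).mean(2)
for a,b in((200,225),(240,270),(290,312)): print([round(x) for x in im[156:180,a:b].mean(1)])
def tl(px,zt): # tool-frame plane z=zt
    c,d=ray("wrist",px);c=T.T@(c-p);d=T.T@d;return (c+d*(zt-c[2])/d[2])*1000
for px,zt in(((192.5,171),-.0252),((318.5,171),-.0252),((199.5,162),-.0012),((311,162),-.0012)): print(tl(px,zt).round(1))
# caddy pose in current tool terms
c=np.array([.4867,-.276,0]);y=.1222
print("tool x az",np.degrees(np.arctan2(T[1,0],T[0,0])), "tool z",T[:,2])
E
```

```text
[143, 143, 144, 144, 144, 140, 69, 71, 76, 72, 70, 73, 79, 69, 71, 80, 108, 127, 138, 149, 155, 155, 155, 155]
[144, 143, 143, 144, 142, 123, 69, 72, 75, 71, 70, 74, 76, 69, 70, 85, 110, 126, 142, 156, 161, 161, 161, 161]
[143, 144, 144, 144, 144, 125, 74, 70, 74, 71, 67, 70, 78, 66, 67, 77, 105, 126, 146, 163, 169, 169, 169, 169]
[ 49.5 -25.2 -25.2]
[ 49.5  26.6 -25.2]
[ 48.7 -26.6  -1.2]
[48.7 28.  -1.2]
tool x az -172.54418001271029 tool z [ 2.02803353e-04 -5.75255137e-05 -9.99999978e-01]
```

```bash
cat > plan.py <<'E'
from h import *
C=np.array([.4867,-.276]);Y=.1222;ex=np.array([np.cos(Y),np.sin(Y)]);ey=np.array([-ex[1],ex[0]])
def tcp(xbl,z0,th,yo=-.7):
    t=np.radians(th);c,s=np.cos(t),np.sin(t)
    x=xbl+50*c-.7*c+1.2*s;z=z0+50*s-.7*s-1.2*c
    return np.r_[C+ex*x/1e3+ey*yo/1e3,z/1e3]
def rot(th): # target tool orientation
    X=-ex;Z=np.array([0,0,-1.]);M=np.c_[np.r_[X,0],np.cross(Z,np.r_[X,0]),Z]
    return Ro.from_rotvec(-np.radians(th)*np.r_[ey,0])*Ro.from_matrix(M)
def show(wps,p0,R0):
    for w in wps:
        d=(tcp(*w)-p0)/.15;r=(rot(w[2])*R0.inv()).as_rotvec()/np.pi
        print(w,tcp(*w).round(4),d.round(3).tolist(),r.round(4).tolist())
E
python3 - <<'E'
from plan import *
s=bot.read_state();p=np.array(s["tool_pos"]);R=Ro.from_rotvec(s["tcp_rot"])
c,s_=np.cos(np.radians(25)),np.sin(np.radians(25))
E=(-41,7.5)
pre=[(E[0]+60*c,E[1]+60*s_+30,25),(E[0]+30*c,E[1]+30*s_,25)]
show(pre,p,R)
print("from pre2:");show([(E[0]+k*c,E[1]+k*s_,25) for k in(30,20,10,4,0)],tcp(*pre[1]),rot(25))
E
```

```text
(np.float64(13.378467222199), np.float64(62.85709570444197), 25) [ 0.5449 -0.2696  0.0826] [-0.195, -0.031, -0.787] [0.0175, -0.1377, -0.0025]
(np.float64(-13.8107663889005), np.float64(20.178547852220984), 25) [ 0.5179 -0.2729  0.0399] [-0.375, -0.053, -1.072] [0.0175, -0.1377, -0.0025]
from pre2:
(np.float64(-13.8107663889005), np.float64(20.178547852220984), 25) [ 0.5179 -0.2729  0.0399] [0.0, 0.0, 0.0] [0.0, 0.0, 0.0]
(np.float64(-22.873844259267003), np.float64(15.952365234813989), 25) [ 0.5089 -0.274   0.0357] [-0.06, -0.007, -0.028] [0.0, 0.0, 0.0]
(np.float64(-31.9369221296335), np.float64(11.726182617406995), 25) [ 0.4999 -0.2751  0.0315] [-0.12, -0.015, -0.056] [0.0, 0.0, 0.0]
(np.float64(-37.3747688518534), np.float64(9.190473046962797), 25) [ 0.4945 -0.2757  0.0289] [-0.156, -0.019, -0.073] [0.0, 0.0, 0.0]
(np.float64(-41.0), np.float64(7.5), 25) [ 0.4909 -0.2762  0.0272] [-0.18, -0.022, -0.085] [0.0, 0.0, 0.0]
```

Tilt first up high, then descend to a point 60 mm back along the slide, and check.

Request:
servo_tool(
  series=[
    [0,0,0,0.004,-0.03,-0.0025,0.8],
    [-0.05,-0.01,-0.05,0.009,-0.07,-0.0025,0.8],
    [-0.1,-0.02,-0.15,0.013,-0.105,-0.0025,0.8],
    [-0.15,-0.025,-0.3,0.0175,-0.1377,-0.0025,0.8],
    [-0.195,-0.031,-0.5,0.0175,-0.1377,-0.0025,0.8],
    [-0.195,-0.031,-0.7,0.0175,-0.1377,-0.0025,0.8],
    [-0.195,-0.031,-0.787,0.0175,-0.1377,-0.0025,0.8],
    [-0.195,-0.031,-0.787,0.0175,-0.1377,-0.0025,0.8],
    [-0.195,-0.031,-0.787,0.0175,-0.1377,-0.0025,0.8],
  ],
)

```text
time: 9.55
tool_pos: [0.558, -0.2544, 0.0948]
tcp_rot: [-0.126, 2.744, -0.004]
wrist_force: [0.5, -0.2, -2.2]
width: 0.626
grip_force: 85.9
```

```bash
python3 - <<'E'
from plan import *
s=bot.read_state();p=np.array(s["tool_pos"]);R=Ro.from_rotvec(s["tcp_rot"])
print(s["time"],s["q"],s["wrist_force"],s["width"])
c,s_=np.cos(np.radians(25)),np.sin(np.radians(25))
show([(-41+k*c,7.5+k*s_+h,25) for k,h in((60,30),(30,0),(10,0),(4,0),(0,0))],p,R)
o=obs("caddy","wrist",(.486,-.277,.02));i=o[1];im=save("wrist","w5")
# predicted pile corners/caddy overlay
v=im.copy()
for m,col in((render("wrist",i,CAD,(*C,Y))>.5,(0,255,0)),(o[2]>0,(255,0,0))):
  k,_=cv2.findContours(m.astype(np.uint8),0,2);cv2.drawContours(v,k,-1,col,1)
r=fit(CAD,[o],C,[Y]);print(r.x,r.fun)
cv2.imwrite("pics/v5.png",cv2.resize(v,(800,600))[:,:,::-1])
E
```

```text
9.55 [-0.59920161  0.09483883  2.13049186  0.39883572  0.63164813 -2.55148432] [ 0.50223587 -0.17327918 -2.17161276] 0.6259708323254104
(np.float64(13.378467222199), np.float64(62.85709570444197), 25) [ 0.5449 -0.2696  0.0826] [-0.087, -0.101, -0.081] [0.0078, -0.0126, 0.0112]
(np.float64(-13.8107663889005), np.float64(20.178547852220984), 25) [ 0.5179 -0.2729  0.0399] [-0.267, -0.123, -0.366] [0.0078, -0.0126, 0.0112]
(np.float64(-31.9369221296335), np.float64(11.726182617406995), 25) [ 0.4999 -0.2751  0.0315] [-0.387, -0.138, -0.422] [0.0078, -0.0126, 0.0112]
(np.float64(-37.3747688518534), np.float64(9.190473046962797), 25) [ 0.4945 -0.2757  0.0289] [-0.423, -0.142, -0.439] [0.0078, -0.0126, 0.0112]
(np.float64(-41.0), np.float64(7.5), 25) [ 0.4909 -0.2762  0.0272] [-0.447, -0.145, -0.45] [0.0078, -0.0126, 0.0112]
wrist [(14, 0.62), (191, 0.84)]
[ 0.48266119 -0.27670316  0.12579959] 0.09697902202606201
```

View pics/v5.png

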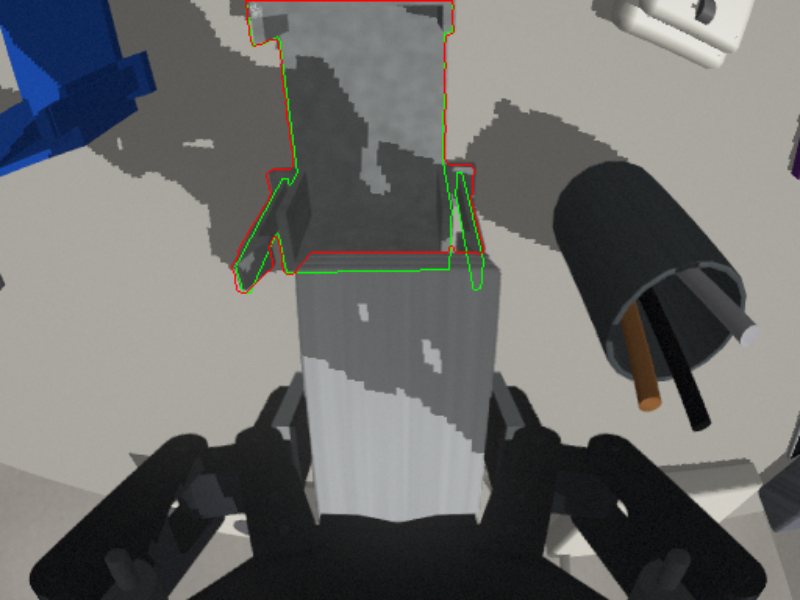

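q6 reached its range end here (-2.55). The pile looks the same after a half turn, so I'll back off, level it and turn the tool by -180°.

Request:
servo_tool(
  series=[
    [0,0,0.1,-0.001,0.02,0.004,0.8],
    [0,0,0.3,-0.003,0.06,0.008,0.8],
    [0.05,0,0.5,-0.006,0.1,0.012,0.8],
    [0.1,0,0.7,-0.01,0.125,0.012,0.8],
    [0.1,0,0.75,-0.01,0.125,0.012,0.8],
    [0.1,0,0.75,-0.01,0.125,0.012,0.8],
  ],
)

```text
time: 10.3
tool_pos: [0.574, -0.2545, 0.2087]
tcp_rot: [-0.206, 3.129, -0.015]
wrist_force: [0.4, 0.5, -2.1]
width: 0.623
grip_force: 86.1
```

Request:
servo_tool(
  series=[
    [0,0,0,0,0,-0.04,0.8],
    [0,0,0,0,0,-0.085,0.8],
    [0,0,0,0,0,-0.13,0.8],
    [0,0,0,0,0,-0.175,0.8],
    [0,0,0,0,0,-0.22,0.8],
    [0,0,0,0,0,-0.265,0.8],
    [0,0,0,0,0,-0.31,0.8],
    [0,0,0,0,0,-0.355,0.8],
    [0,0,0,0,0,-0.4,0.8],
    [0,0,0,0,0,-0.445,0.8],
    [0,0,0,0,0,-0.49,0.8],
  ],
)

```text
time: 11.4
tool_pos: [0.5691, -0.2536, 0.2034]
tcp_rot: [-2.037, -2.38, 0.009]
wrist_force: [0.3, 0.7, -3.1]
width: 0.624
grip_force: 86.0
```

Request:
servo_tool(
  series=[
    [0,0,0,0,0,-0.045,0.8],
    [0,0,0,0,0,-0.09,0.8],
    [0,0,0,0,0,-0.135,0.8],
    [0,0,0,0,0,-0.18,0.8],
    [-0.05,0,0,0,0,-0.225,0.8],
    [-0.15,0,0,0,0,-0.27,0.8],
    [-0.3,0,0,0,0,-0.315,0.8],
    [-0.5,-0.05,0,0,0,-0.36,0.8],
    [-0.7,-0.1,0,0,0,-0.405,0.8],
    [-0.9,-0.15,0,0,0,-0.45,0.8],
    [-1.0,-0.2,0,0,0,-0.495,0.8],
    [-1.0,-0.2,0,0,0,-0.51,0.8],
    [-1.0,-0.2,0,0,0,-0.51,0.8],
    [-1.0,-0.2,0,0,0,-0.51,0.8],
  ],
)

```text
time: 12.8
tool_pos: [0.4204, -0.2834, 0.2047]
tcp_rot: [-3.125, -0.205, 0.002]
wrist_force: [-0.4, 0.4, -1.9]
width: 0.627
grip_force: 86.0
```

```bash
python3 - <<'E'
from plan import *
s=bot.read_state();p=np.array(s["tool_pos"]);R=Ro.from_rotvec(s["tcp_rot"]);T=R.as_matrix()
print(s["time"],p,s["q"],s["wrist_force"],s["width"],"az",np.degrees(np.arctan2(T[1,0],T[0,0])),T[:,2].round(3))
o=obs("caddy","wrist",(.486,-.277,.02))
r=fit(CAD,[o],C,[Y]);print(r.x.round(4),round(r.fun,3)); ys,xs=np.nonzero(o[2]);print(xs.min(),xs.max(),ys.min(),ys.max())
g=save("wrist","w6").astype(float).mean(2)
print([round(x) for x in g[150:185,240:270].mean(1)])
print([round(x) for x in g[182,185:205]],[round(x) for x in g[182,308:328]])
E
```

```text
12.8 [ 0.42044515 -0.28341031  0.20467349] [-0.64661864 -0.03223968  1.98277211  0.00684701  1.1983226   0.79081609] [-0.37687991  0.39229116 -1.91974992] 0.6268829867755461 az 7.497153768224697 [-0.002  0.009 -1.   ]
wrist [(7, 0.76), (133, 0.59)]
[ 0.4872 -0.276   0.1158] 0.093
211 306 58 161
[99, 98, 99, 98, 98, 95, 87, 109, 109, 110, 111, 104, 83, 93, 105, 91, 86, 103, 109, 83, 87, 103, 128, 142, 146, 149, 149, 150, 149, 149, 149, 149, 149, 149, 149]
[143, 143, 143, 141, 136, 149, 150, 153, 149, 151, 149, 150, 150, 152, 152, 154, 156, 156, 155, 156] [145, 142, 141, 143, 141, 141, 141, 141, 144, 142, 123, 103, 119, 142, 142, 143, 144, 143, 142, 144]
```

```bash
sed -i 's/yo=-.7/yo=-.3/; s/-\.7\*c+1\.2\*s/+.4*c+1.2*s/; s/-\.7\*s-1\.2\*c/+.4*s-1.2*c/; s/X=-ex/X=ex/; s/\[\.4867,-\.276\]/[.4869,-.276]/' plan.py
python3 - <<'E'
from plan import *
s=bot.read_state();p=np.array(s["tool_pos"]);R=Ro.from_rotvec(s["tcp_rot"])
c,s_=np.cos(np.radians(25)),np.sin(np.radians(25))
show([(-41+60*c,7.5+60*s_+30,25)],p,R)
E
```

```text
(np.float64(13.378467222199), np.float64(62.85709570444197), 25) [ 0.5461 -0.269   0.0831] [0.829, 0.098, -0.817] [0.0149, -0.1381, -0.0035]
```

Request:
servo_tool(
  series=[
    [0.15,0.02,0,0.003,-0.03,-0.001,0.8],
    [0.35,0.04,-0.05,0.008,-0.07,-0.002,0.8],
    [0.6,0.07,-0.1,0.012,-0.11,-0.003,0.8],
    [0.829,0.098,-0.2,0.015,-0.138,-0.0035,0.8],
    [0.829,0.098,-0.45,0.015,-0.138,-0.0035,0.8],
    [0.829,0.098,-0.7,0.015,-0.138,-0.0035,0.8],
    [0.829,0.098,-0.817,0.015,-0.138,-0.0035,0.8],
    [0.829,0.098,-0.817,0.015,-0.138,-0.0035,0.8],
    [0.829,0.098,-0.817,0.015,-0.138,-0.0035,0.8],
  ],
)

```text
time: 13.85
tool_pos: [0.5466, -0.2692, 0.0836]
tcp_rot: [-3.036, -0.185, -0.672]
wrist_force: [-0.3, 0.5, -2.0]
width: 0.623
grip_force: 86.0
```

```bash
python3 - <<'E'
from plan import *
s=bot.read_state();p=np.array(s["tool_pos"]);R=Ro.from_rotvec(s["tcp_rot"])
print(s["time"],s["q"],s["wrist_force"],s["width"])
c,s_=np.cos(np.radians(25)),np.sin(np.radians(25))
show([(-41+k*c,7.5+k*s_+h,25) for k,h in((60,30),(30,0),(10,0),(4,0),(0,0))],p,R)
E
```

```text
13.85 [-0.6720811   0.11154359  2.15001869  0.53353166  0.63418136  0.38197727] [-0.33245413  0.46255489 -2.04122433] 0.6228118840927481
(np.float64(13.378467222199), np.float64(62.85709570444197), 25) [ 0.5461 -0.269   0.0831] [-0.004, 0.001, -0.004] [-0.0001, -0.0001, 0.0001]
(np.float64(-13.8107663889005), np.float64(20.178547852220984), 25) [ 0.5191 -0.2724  0.0404] [-0.184, -0.021, -0.288] [-0.0001, -0.0001, 0.0001]
(np.float64(-31.9369221296335), np.float64(11.726182617406995), 25) [ 0.5011 -0.2746  0.0319] [-0.304, -0.036, -0.345] [-0.0001, -0.0001, 0.0001]
(np.float64(-37.3747688518534), np.float64(9.190473046962797), 25) [ 0.4957 -0.2752  0.0294] [-0.34, -0.04, -0.361] [-0.0001, -0.0001, 0.0001]
(np.float64(-41.0), np.float64(7.5), 25) [ 0.4921 -0.2757  0.0277] [-0.364, -0.043, -0.373] [-0.0001, -0.0001, 0.0001]
```

Request:
servo_tool(
  series=[
    [-0.06,-0.008,-0.1,0,0,0,0.8],
    [-0.13,-0.015,-0.2,0,0,0,0.8],
    [-0.18,-0.022,-0.284,0,0,0,0.8],
    [-0.18,-0.022,-0.284,0,0,0,0.8],
    [-0.24,-0.03,-0.312,0,0,0,0.8],
    [-0.3,-0.037,-0.341,0,0,0,0.8],
    [-0.3,-0.037,-0.341,0,0,0,0.8],
  ],
)

```text
time: 14.55
tool_pos: [0.5024, -0.2761, 0.0346]
tcp_rot: [-3.037, -0.185, -0.679]
wrist_force: [-0.8, 0.3, -3.2]
width: 0.625
grip_force: 86.1
```

```bash
python3 - <<'E'
from plan import *
s=bot.read_state();print(s["wrist_force"],s["q"][5])
a=save("side","s7");b=save("scene","c7");w=save("wrist","w7")
i=bot.camera_info("side");print(proj("side",(.487,-.276,.02),i))
cv2.imwrite("pics/v7.png",np.vstack([np.hstack([cv2.resize(a[205:295,250:370],(400,300),interpolation=2),cv2.resize(b[165:240,115:215],(400,300),interpolation=2)]),np.hstack([cv2.resize(w,(400,300)),np.zeros((300,400,3),np.uint8)])])[:,:,::-1])
E
```

```text
[-0.8023513   0.26981859 -3.20056433] 0.185519929760866
[296.80921991 254.27373195]
```

View pics/v7.png

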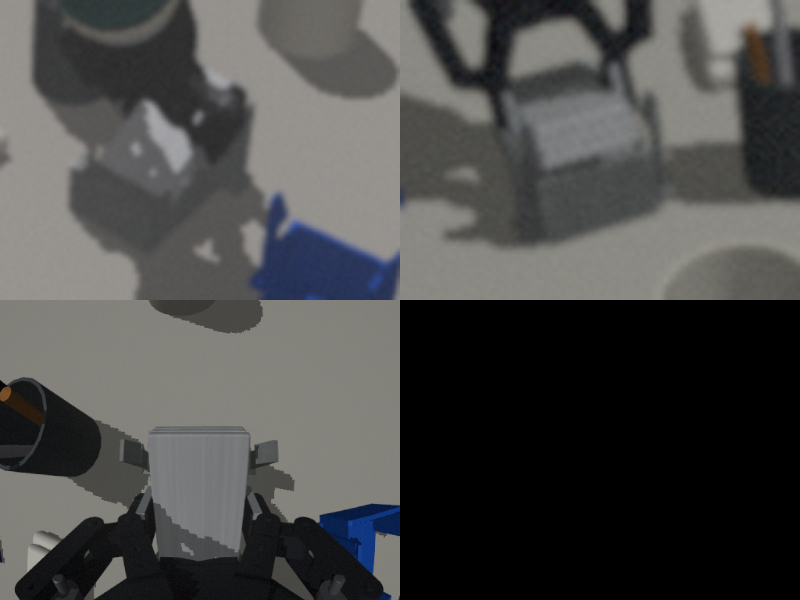

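The pile is tilted with its low end close in front of the lip, centred between the hooks. I'll let it settle and re-read.

Request:
servo_tool(
  series=[
    [0,0,0,0,0,0,0.8],
    [0,0,0,0,0,0,0.8],
    [0,0,0,0,0,0,0.8],
  ],
)

```text
time: 15.0
tool_pos: [0.5011, -0.2747, 0.0322]
tcp_rot: [-3.036, -0.184, -0.672]
wrist_force: [0.2, -0.6, -1.9]
width: 0.626
grip_force: 86.1
```

```bash
python3 - <<'E'
from plan import *
s=bot.read_state();p=np.array(s["tool_pos"]);R=Ro.from_rotvec(s["tcp_rot"])
print(s["time"],s["q"],s["wrist_force"],s["width"])
c,s_=np.cos(np.radians(25)),np.sin(np.radians(25))
show([(-41+k*c,7.5+k*s_+h,25) for k,h in((10,0),(4,0),(0,0))],p,R)
E
```

```text
15.0 [-0.74293304  0.13871253  2.24328865  0.64668763  0.56271613  0.18720984] [ 0.20724654 -0.60232217 -1.94725248] 0.6261716669458661
(np.float64(-31.9369221296335), np.float64(11.726182617406995), 25) [ 0.5011 -0.2746  0.0319] [-0.0, 0.001, -0.002] [-0.0002, -0.0002, 0.0003]
(np.float64(-37.3747688518534), np.float64(9.190473046962797), 25) [ 0.4957 -0.2752  0.0294] [-0.036, -0.004, -0.018] [-0.0002, -0.0002, 0.0003]
(np.float64(-41.0), np.float64(7.5), 25) [ 0.4921 -0.2757  0.0277] [-0.06, -0.007, -0.03] [-0.0002, -0.0002, 0.0003]
```

Settled spot on. Slide in the rest, slowly.

Request:
servo_tool(
  series=[
    [-0.018,-0.002,-0.009,0,0,0,0.8],
    [-0.036,-0.005,-0.018,0,0,0,0.8],
    [-0.05,-0.006,-0.024,0,0,0,0.8],
    [-0.06,-0.008,-0.029,0,0,0,0.8],
    [-0.06,-0.008,-0.029,0,0,0,0.8],
    [-0.06,-0.008,-0.029,0,0,0,0.8],
    [-0.06,-0.008,-0.029,0,0,0,0.8],
  ],
)

```text
time: 15.7
tool_pos: [0.4925, -0.2762, 0.0283]
tcp_rot: [-3.036, -0.184, -0.674]
wrist_force: [0.8, -0.3, -1.4]
width: 0.627
grip_force: 86.1
```

Request:
servo_tool(
  series=[
    [-0.007,-0.001,0,0,0,0,0.8],
    [-0.007,-0.001,0,0,0,0,0.8],
    [-0.007,-0.001,0,0,0,0,0.8],
  ],
)

```text
time: 16.0
tool_pos: [0.4913, -0.2763, 0.0282]
tcp_rot: [-3.036, -0.184, -0.673]
wrist_force: [-0.1, -0.3, -3.0]
width: 0.629
grip_force: 86.1
```

Request:
servo_tool(
  series=[
    [-0.007,-0.001,0,0,0,0,0.8],
    [-0.007,-0.001,0,0,0,0,0.8],
    [-0.007,-0.001,0,0,0,0,0.8],
  ],
)

```text
time: 16.3
tool_pos: [0.4906, -0.2765, 0.0284]
tcp_rot: [-3.036, -0.184, -0.674]
wrist_force: [2.7, 0.2, -1.7]
width: 0.625
grip_force: 85.8
```

Request:
servo_tool(
  series=[
    [-0.007,-0.001,0,0,0,0,0.8],
    [-0.007,-0.001,0,0,0,0,0.8],
    [-0.007,-0.001,0,0,0,0,0.8],
  ],
)

```text
time: 16.6
tool_pos: [0.4904, -0.2766, 0.0289]
tcp_rot: [-3.036, -0.183, -0.676]
wrist_force: [7.6, 1.9, -4.9]
width: 0.624
grip_force: 85.5
```

```bash
python3 - <<'E'
from plan import *
p0=tcp(-41,7.5,25)+[-.00315,-.00045,.0003];R0=rot(25)
for th in(25,22.5,20,17.5,15,12.5,10,7.5,5,2.5,0):
  t=np.radians(th);lo=-53+24*np.sin(t);hi=53-100*np.cos(t) if th<23 else lo+3.6
  x=(lo+hi)/2+.4;z0=6.8+th*.04
  show([(round(x,2),z0,th)],p0,R0)
E
```

```text
(np.float64(-40.66), 7.8, 25) [ 0.4924 -0.2756  0.028 ] [0.023, 0.003, -0.0] [0.0, 0.0, 0.0]
(np.float64(-41.2), 7.7, 22.5) [ 0.4927 -0.2756  0.0259] [0.025, 0.004, -0.014] [-0.0017, 0.0138, -0.0]
(np.float64(-42.48), 7.6, 20) [ 0.4922 -0.2757  0.0237] [0.022, 0.003, -0.029] [-0.0034, 0.0276, 0.0]
(np.float64(-43.68), 7.5, 17.5) [ 0.4916 -0.2757  0.0215] [0.018, 0.003, -0.043] [-0.0051, 0.0414, -0.0]
(np.float64(-44.79), 7.3999999999999995, 15) [ 0.4911 -0.2758  0.0193] [0.015, 0.002, -0.058] [-0.0068, 0.0551, 0.0]
(np.float64(-45.82), 7.3, 12.5) [ 0.4906 -0.2759  0.017 ] [0.011, 0.002, -0.073] [-0.0085, 0.0689, -0.0]
(np.float64(-46.76), 7.2, 10) [ 0.49   -0.2759  0.0148] [0.007, 0.001, -0.088] [-0.0102, 0.0827, -0.0]
(np.float64(-47.61), 7.1, 7.5) [ 0.4894 -0.276   0.0125] [0.003, 0.001, -0.103] [-0.0119, 0.0965, 0.0]
(np.float64(-48.36), 7.0, 5) [ 0.4889 -0.2761  0.0102] [-0.0, 0.0, -0.119] [-0.0135, 0.1103, 0.0]
(np.float64(-49.03), 6.8999999999999995, 2.5) [ 0.4883 -0.2761  0.0079] [-0.004, -0.0, -0.134] [-0.0152, 0.1241, -0.0]
(np.float64(-49.6), 6.8, 0) [ 0.4877 -0.2762  0.0056] [-0.008, -0.001, -0.149] [-0.0169, 0.1379, 0.0]
```

Request:
servo_tool(
  series=[
    [0.023,0.003,0,0,0,0,0.8],
    [0.023,0.003,0,0,0,0,0.8],
    [0.025,0.004,-0.014,-0.0017,0.0138,0,0.8],
    [0.025,0.004,-0.014,-0.0017,0.0138,0,0.8],
    [0.022,0.003,-0.029,-0.0034,0.0276,0,0.8],
    [0.022,0.003,-0.029,-0.0034,0.0276,0,0.8],
    [0.018,0.003,-0.043,-0.005,0.0414,0,0.8],
    [0.018,0.003,-0.043,-0.005,0.0414,0,0.8],
    [0.015,0.002,-0.058,-0.0068,0.055,0,0.8],
    [0.015,0.002,-0.058,-0.0068,0.055,0,0.8],
    [0.015,0.002,-0.058,-0.0068,0.055,0,0.8],
    [0.015,0.002,-0.058,-0.0068,0.055,0,0.8],
  ],
)

```text
time: 17.8
tool_pos: [0.4911, -0.2761, 0.0194]
tcp_rot: [-3.093, -0.188, -0.409]
wrist_force: [-0.7, 0.2, -2.9]
width: 0.625
grip_force: 86.2
```

No contact. On down, as differences from the 15° pose.

Request:
servo_tool(
  series=[
    [-0.004,0,-0.015,-0.0017,0.0138,0,0.8],
    [-0.004,0,-0.015,-0.0017,0.0138,0,0.8],
    [-0.008,-0.001,-0.03,-0.0034,0.0276,0,0.8],
    [-0.008,-0.001,-0.03,-0.0034,0.0276,0,0.8],
    [-0.012,-0.001,-0.045,-0.005,0.0414,0,0.8],
    [-0.012,-0.001,-0.045,-0.005,0.0414,0,0.8],
    [-0.015,-0.002,-0.061,-0.0067,0.0553,0,0.8],
    [-0.015,-0.002,-0.061,-0.0067,0.0553,0,0.8],
    [-0.015,-0.002,-0.061,-0.0067,0.0553,0,0.8],
  ],
)

```text
time: 18.7
tool_pos: [0.4893, -0.2764, 0.0103]
tcp_rot: [-3.127, -0.191, -0.139]
wrist_force: [-1.0, -0.7, -3.0]
width: 0.625
grip_force: 86.2
```

Request:
servo_tool(
  series=[
    [-0.004,0,-0.015,-0.0017,0.0138,0,0.8],
    [-0.004,0,-0.015,-0.0017,0.0138,0,0.8],
    [-0.008,-0.001,-0.03,-0.0034,0.0276,0,0.8],
    [-0.008,-0.001,-0.03,-0.0034,0.0276,0,0.8],
    [-0.008,-0.001,-0.03,-0.0034,0.0276,0,0.8],
    [-0.008,-0.001,-0.03,-0.0034,0.0276,0,0.8],
  ],
)

```text
time: 19.3
tool_pos: [0.4877, -0.2766, 0.0058]
tcp_rot: [-3.136, -0.19, -0.001]
wrist_force: [-0.7, -1.6, -2.4]
width: 0.627
grip_force: 86.2
```

```bash
python3 - <<'E'
from plan import *
s=bot.read_state();p=np.array(s["tool_pos"]);R=Ro.from_rotvec(s["tcp_rot"])
print(s["time"],s["wrist_force"],s["torque"])
show([(-49.6,6.8,0),(-49.6,6,0)],p,R)
w=save("wrist","w8");b=save("scene","c8")
cv2.imwrite("pics/v8.png",np.hstack([cv2.resize(w,(400,300)),cv2.resize(b[165:240,115:215],(400,300),interpolation=2)])[:,:,::-1])
E
```

```text
19.3 [-0.743286   -1.55232518 -2.40365184] [ 0.04405238 -0.02030387 -0.02819328]
(-49.6, 6.8, 0) [ 0.4877 -0.2762  0.0056] [0.0, 0.003, -0.002] [-0.0001, 0.0003, 0.0003]
(-49.6, 6, 0) [ 0.4877 -0.2762  0.0048] [0.0, 0.003, -0.007] [-0.0001, 0.0003, 0.0003]
```

View pics/v8.png

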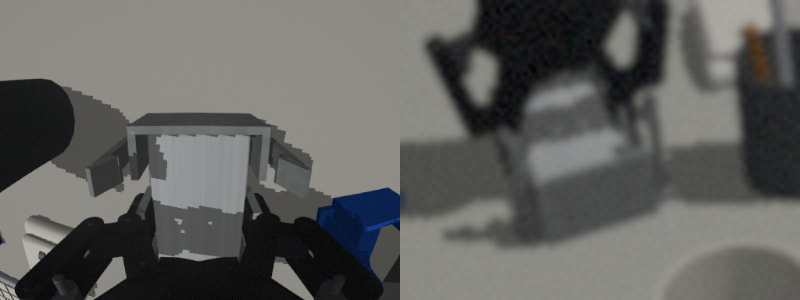

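The pile lies level in the pocket with no contact yet. Lower about 1 mm to the floor, open partly and lift.

Request:
servo_tool(
  series=[
    [0,0.001,-0.004,0,0,0,0.8],
    [0,0.001,-0.008,0,0,0,0.8],
    [0,0.001,-0.008,0,0,0,0.8],
  ],
)

```text
time: 19.7
tool_pos: [0.488, -0.2766, 0.0048]
tcp_rot: [3.136, 0.19, -0.0]
wrist_force: [-0.9, 0.3, -1.0]
width: 0.63
grip_force: 86.4
```

Request:
servo_tool(
  series=[
    [0,0,0,0,0,0,0.3],
    [0,0,0,0,0,0,0.2],
    [0,0,0,0,0,0,0.2],
    [0,0,0,0,0,0,0.2],
    [0,0,0,0,0,0,0.2],
  ],
)

```text
time: 20.2
tool_pos: [0.4882, -0.2766, 0.0048]
tcp_rot: [3.135, 0.19, 0.0]
wrist_force: [-0.3, -0.4, 0.3]
width: 0.802
grip_force: 0.0
```

Request:
servo_tool(
  series=[
    [0,0,0.1,0,0,0,0.2],
    [0,0,0.3,0,0,0,0.2],
    [0,0,0.6,0,0,0,0.2],
    [-0.1,0,0.9,0,0,0,0.2],
    [-0.25,0,1.0,0,0,0,0.2],
    [-0.4,0,1.0,0,0,0,0.2],
    [-0.4,0,1.0,0,0,0,0.2],
    [-0.4,0,1.0,0,0,0,0.2],
  ],
)

```text
time: 21.0
tool_pos: [0.4282, -0.2767, 0.1556]
tcp_rot: [3.135, 0.189, 0.002]
wrist_force: [0.3, -0.2, -0.2]
width: 0.797
grip_force: 0.0
```

```bash
python3 - <<'E'
from plan import *
s=bot.read_state();print(s["time"],s["tool_pos"],s["q"])
i=bot.camera_info("wrist")
w=save("wrist","w9")
R=np.array([[ex[0],ey[0]],[ex[1],ey[1]]])
P=[(-50,-27.5,30),(-50,27.5,30),(50,27.5,30),(50,-27.5,30)]
pts=np.array([proj("wrist",np.r_[C+R@np.array(q[:2])/1e3,q[2]/1e3],i) for q in P])
print(pts.round())
v=cv2.resize(w,(1024,768),interpolation=2);cv2.polylines(v,[np.int32(pts*2+1)],True,(0,255,0),1)
a=np.int32(pts.mean(0)*2);x0=max(0,min(a[0]-300,424));y0=max(0,min(a[1]-250,268))
cv2.imwrite("pics/v9.png",v[y0:y0+500,x0:x0+600,::-1])
E
```

```text
21.0 [ 0.42822569 -0.27672119  0.15555483] [-6.22606980e-01  1.15029027e-02  2.03493356e+00  7.91464586e-05
  1.09330059e+00  8.27810080e-01]
[[291. 179.]
 [232. 179.]
 [231.  70.]
 [293.  70.]]
```

View pics/v9.png

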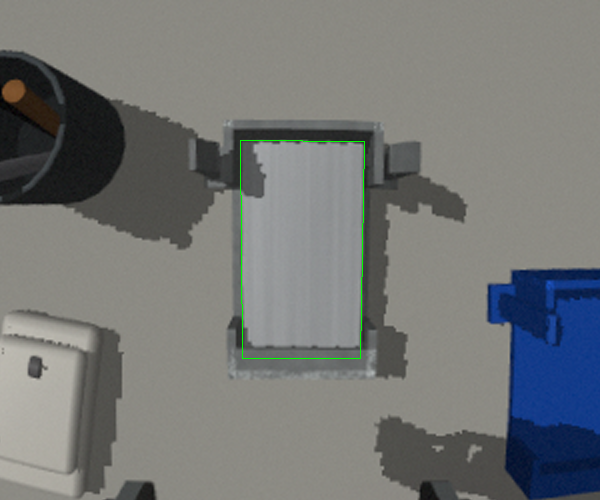

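The pile lies flat under the lip exactly at the expected outline, centre (303,250) in the crop. Now to the keeper.

Request:
servo_tool(
  series=[
    [0.02,0.2,0.05,0,0,0.02,0.4],
    [0.05,0.45,0.1,0,0,0.045,0.4],
    [0.08,0.7,0.1,0,0,0.06,0.4],
    [0.113,0.835,0.1,0,0,0.0715,0.4],
  ],
)

```text
time: 21.45
tool_pos: [0.4456, -0.1489, 0.1695]
tcp_rot: [-3.093, -0.545, 0.0]
wrist_force: [-0.4, 0.1, 0.7]
width: 0.598
grip_force: 0.0
```

Request:
servo_tool(
  series=[
    [0.03,0.25,0,0,0,0.02,0.4],
    [0.05,0.5,0,0,0,0.045,0.4],
    [0.08,0.75,0,0,0,0.06,0.4],
    [0.113,0.835,0,0,0,0.0715,0.4],
  ],
)

```text
time: 21.85
tool_pos: [0.4623, -0.023, 0.1693]
tcp_rot: [-3.011, -0.891, 0.001]
wrist_force: [0.3, 0.0, -0.4]
width: 0.6
grip_force: 0.0
```

Request:
servo_tool(
  series=[
    [0.03,0.25,0,0,0,0.02,0.4],
    [0.05,0.5,0,0,0,0.045,0.4],
    [0.08,0.75,0,0,0,0.06,0.4],
    [0.113,0.835,0,0,0,0.0715,0.4],
  ],
)

```text
time: 22.25
tool_pos: [0.4795, 0.1018, 0.1694]
tcp_rot: [-2.893, -1.223, 0.0]
wrist_force: [0.5, -1.3, 0.0]
width: 0.606
grip_force: 0.0
```

Request:
servo_tool(
  series=[
    [0.03,0.25,0,0,0,0.02,0.4],
    [0.05,0.5,0,0,0,0.045,0.4],
    [0.08,0.75,0,0,0,0.06,0.4],
    [0.113,0.835,0,0,0,0.0715,0.4],
    [0.113,0.835,0,0,0,0.0715,0.4],
    [0.113,0.835,0,0,0,0.0715,0.4],
  ],
)

```text
time: 22.85
tool_pos: [0.496, 0.2234, 0.1691]
tcp_rot: [2.741, 1.532, -0.002]
wrist_force: [0.2, 0.3, -0.0]
width: 0.597
grip_force: 0.0
```

```bash
python3 - <<'E'
from h import *
s=bot.read_state();T=Ro.from_rotvec(s["tcp_rot"]).as_matrix();p=np.array(s["tool_pos"])
print(s["time"],p,s["q"],"az",np.degrees(np.arctan2(T[1,0],T[0,0])))
near=(.5277,.2748,.02)
o=obs("keeper","wrist",near)
r=fit(KEEP,[o],near[:2],[2.3,2.588,2.8]);x=r.x;print("keeper",x.round(4),np.degrees(x[2]).round(1),round(r.fun,3))
print("shift",((x[:2]-p[:2])/.15).round(3),"turn",((np.degrees(x[2])-90-np.degrees(np.arctan2(T[1,0],T[0,0])))/180).round(4))
save("wrist","w10")
E
```

```text
22.85 [0.49601179 0.22344332 0.1691088 ] [ 3.78238538e-01  6.62576914e-02  1.95126214e+00 -1.33751337e-03
  1.12541228e+00  9.30164473e-01] az 58.41002531041812
wrist []Traceback (most recent call last):
  File "<stdin>", line 6, in <module>
  File "h.py", line 43, in fit
    r=minimize(cost,p,method="Nelder-Mead",options=dict(initial_simplex=[p,p+[.01,0,0],p+[0,.01,0],p+[0,0,.2]],xatol=1e-4,fatol=1e-4,maxiter=120))
    res = _minimize_neldermead(fun, x0, args, callback, bounds=bounds,
                               **options)
    fsim[k] = func(sim[k])
              ~~~~^^^^^^^^
    fx = function(np.copy(x), *(wrapper_args + args))
  File "h.py", line 39, in cost
    return sum(1-np.minimum(r,m).sum()/max(np.maximum(r,m).sum(),1) for cam,i,m in obs for r in[render(cam,i,parts,p)])/len(obs)
           ~~~^^^^^^^^^^^^^^^^^^^^^^^^^^^^^^^^^^^^^^^^^^^^^^^^^^^^^^^^^^^^^^^^^^^^^^^^^^^^^^^^^^^^^^^^^^^^^^^^^^^^^^^^^
  File "h.py", line 39, in <genexpr>
    return sum(1-np.minimum(r,m).sum()/max(np.maximum(r,m).sum(),1) for cam,i,m in obs for r in[render(cam,i,parts,p)])/len(obs)
                                                                        ^^^^^^^
TypeError: cannot unpack non-iterable NoneType object
```

The network missed it; I'll take another picture and add a dark-blob check of my own.

```bash
python3 - <<'E'
from h import *
near=(.5277,.2748,.02)
o=obs("keeper","wrist",near)
i=bot.camera_info("wrist");im=save("wrist","w10").astype(float).mean(2)
px=proj("wrist",near,i);print(px)
if o:
  r=fit(KEEP,[o],near[:2],[2.3,2.588,2.8]);print("net",r.x.round(4),np.degrees(r.x[2]).round(1),round(r.fun,3))
x,y=np.int32(px);g=im[y-40:y+40,x-50:x+50]
print(np.percentile(g,[2,10,20,30,50,80]).round())
for row in g[::4,::4].astype(int): print(*("%3d"%v for v in row))
E
```

```text
wrist [(0, 0.89), (114, 0.37)]
[254.57773909 120.90035567]
net [0.5273 0.2747 2.6318] 150.8 0.061
[ 53.  82.  86. 131. 132. 133.]
133 132 131 132 132 132 133 130 132 134 132 131 132 133 132 130 131 131 133 132 133 134 132 132 131
132 131 132 132 133 131 132 131 132 132  86  86  84  87  86 124 131 130 133 132 133 132 131 133 131
133 130 131 130 131 132 133 130 132 131  86  84  85  87  85 122 130 131 131 131 132 132 130 133 131
131 133 132 131 133 133 130 132 132 134  87  85  83  84  85 117 132 132 130 133 133 131 132 133 132
133 131 132 132 133 131 132 132 133 133  87  82  85  85  83  77 132 130 132 133 131 132 132 132 132
133 132 132 133 131 133 132 134 132 132  87  82  85  84  81  78 132 133 133 131 130 131 134 133 132
132 132 131 133 132 133 132 134 133 132  89  84  84  82  83  78 133 132 131 132 131 130 131 133 132
133 134 131 129 132 132 132 132 132 132  84  82  83  84  83  68 131 129 132 133 134 132 133 131 132
131 133 133 134 132 131 131 131 134 132  86  84  84  81  82  66 133 132 132 133 133 133 131 135 132
133 131 133 134 133 131 132 131 131 132  83  82  83  84  81  60 132 13
[... 329 characters left out ...]

133 130 132 132 133 133 133 130 133 132 110  84  82  84  84  55 108 133 132 132 131 134 133 131 134
133 132 131 132 134 133 131 131 133 130 115  82  80  81  81  57 130 133 132 133 133 131 132 134 131
134 131 131 129 133 133 132 134 130 133 128  82  82  81  81  52 106 131 133 133 132 132 132 132 131
134 133 132 132 132 131 131 130 133 134 124  78  83  80  80  63 108 133 129 132 134 131 134 132 135
131 134 133 134 133 132 133 131 131 135 129  79  50  48  48  52 102 132 131 133 132 132 135 133 131
131 132 133 133 131 132 133 132 133 133 125  80  50  53  53  52 106 132 130 132 131 133 132 132 135
133 134 134 134 132 133 130 132 134 133 127  81  51  51  52  51 102 132 132 134 133 133 133 133 132
```

Request:
servo_tool(
  series=[
    [0.08,0.13,-0.15,0,0,0.005,0.4],
    [0.16,0.26,-0.35,0,0,0.0105,0.4],
    [0.209,0.342,-0.6,0,0,0.0105,0.4],
    [0.209,0.342,-0.8,0,0,0.0105,0.4],
    [0.209,0.342,-0.9,0,0,0.0105,0.4],
    [0.209,0.342,-0.955,0,0,0.0105,0.4],
    [0.209,0.342,-0.955,0,0,0.0105,0.4],
    [0.209,0.342,-0.955,0,0,0.0105,0.4],
  ],
)

```text
time: 23.9
tool_pos: [0.5283, 0.2759, 0.0279]
tcp_rot: [2.716, 1.577, 0.004]
wrist_force: [0.4, -0.3, 0.0]
width: 0.599
grip_force: 0.0
```

Request:
servo_tool(
  series=[
    [0,0,0,0,0,0,0.6],
    [0,0,0,0,0,0,0.75],
    [0,0,0,0,0,0,0.9],
    [0,0,0,0,0,0,1],
    [0,0,0,0,0,0,1],
    [0,0,0,0,0,0,1],
    [0,0,0,0,0,0,1],
  ],
  newtons=60,
)

```text
time: 24.6
tool_pos: [0.5283, 0.2763, 0.0279]
tcp_rot: [2.716, 1.578, 0.004]
wrist_force: [-0.5, -1.1, 6.5]
width: 0.15
grip_force: 59.9
```

Request:
servo_tool(
  series=[
    [0,0,0.05,0,0,0,1],
    [0,0,0.2,0,0,0,1],
    [0,0,0.5,0,0,0,1],
    [0,0,0.8,0,0,0,1],
    [0,0,1.0,0,0,0,1],
    [0,0,1.0,0,0,0,1],
    [0,0,1.0,0,0,0,1],
  ],
)

```text
time: 25.3
tool_pos: [0.5274, 0.2759, 0.1773]
tcp_rot: [2.716, 1.578, 0.003]
wrist_force: [-0.1, 0.6, -0.5]
width: 0.151
grip_force: 59.1
```

```bash
cat > kh.py <<'E'
from h import *
def hand():
    s=bot.read_state();T=Ro.from_rotvec(s["tcp_rot"]).as_matrix();p=np.array(s["tool_pos"]);i=bot.camera_info("wrist")
    az=np.arctan2(T[1,0],T[0,0]);im=save("wrist","wh%d"%(s["time"]*100))
    print(s["time"],p.round(4),"az",np.degrees(az).round(2),s["q"][5],s["width"],s["grip_force"])
    rs=bot.trace("keeper","wrist");zt=-(.0279-.022)
    def tl(px):
        c,d=ray("wrist",px,i);c=T.T@(c-p);d=T.T@d;return ((c+d*(zt-c[2])/d[2])*1000).round(1)
    for r in rs[:3]:
        ys,xs=np.nonzero(r["mask"]);print(round(r["score"],2),len(xs),xs.min(),xs.max(),ys.min(),ys.max())
        for y in(ys.min(),ys.min()+3,ys.min()+6):
            q=xs[ys==y];print(y,q.min(),q.max(),tl((q.min(),y)),tl((q.max()+1,y)))
    g=im.astype(float).mean(2)
    e=np.array([proj("wrist",p+T@np.array([.038+o,0,zt]),i) for o in(-.0018,0)]);print("pred far end px",e.round(1))
    u=int(round(e[0,0]));print([round(v) for v in g[int(e[0,1])-14:int(e[0,1])+14,u-4:u+4].mean(1)],int(e[0,1])-14)
E
python3 -c "
from kh import *
hand()"
```

```text
25.3 [0.5274 0.2759 0.1773] az 60.32 0.9584064559169028 0.15110062633823612 59.096410274505615
0.68 4108 236 273 180 309
180 236 272 [40.7 -8.9 -5.9] [40.7  8.7 -5.9]
183 236 273 [39.2 -8.9 -5.9] [39.2  9.2 -5.9]
186 236 273 [37.7 -8.9 -5.9] [37.7  9.2 -5.9]
pred far end px [[254.7 189. ]
 [254.7 185.4]]
[129, 130, 129, 122, 93, 58, 57, 63, 73, 79, 79, 80, 79, 79, 79, 80, 79, 79, 79, 79, 79, 79, 79, 79, 78, 79, 79, 78] 175
```

Request:
servo_tool(
  series=[
    [0,-0.2,0.03,0,0,0.01,1],
    [0,-0.45,0.06,0,0,0.02,1],
    [0.01,-0.7,0.06,0,0,0.03,1],
    [0.012,-0.835,0.06,0,0,0.041,1],
  ],
)

```text
time: 25.8
tool_pos: [0.5273, 0.1479, 0.1829]
tcp_rot: [-2.608, -1.75, 0.007]
wrist_force: [0.1, -0.2, -0.1]
width: 0.15
grip_force: 59.2
```

Request:
servo_tool(
  series=[
    [0,-0.25,0,0,0,0.01,1],
    [0,-0.5,0,0,0,0.02,1],
    [0.01,-0.75,0,0,0,0.03,1],
    [0.012,-0.835,0,0,0,0.041,1],
  ],
)

```text
time: 26.2
tool_pos: [0.529, 0.0223, 0.1828]
tcp_rot: [-2.491, -1.912, 0.007]
wrist_force: [1.0, 0.7, -0.5]
width: 0.151
grip_force: 59.1
```

Request:
servo_tool(
  series=[
    [0,-0.25,0,0,0,0.01,1],
    [0,-0.5,0,0,0,0.02,1],
    [0.01,-0.75,0,0,0,0.03,1],
    [0.012,-0.835,0,0,0,0.041,1],
  ],
)

```text
time: 26.6
tool_pos: [0.5309, -0.1027, 0.1829]
tcp_rot: [-2.362, -2.068, 0.005]
wrist_force: [0.3, -0.2, -0.8]
width: 0.147
grip_force: 59.1
```

Request:
servo_tool(
  series=[
    [0,-0.25,0,0,0,0.01,1],
    [0,-0.5,0,0,0,0.02,1],
    [0.01,-0.75,0,0,0,0.03,1],
    [0.012,-0.835,0,0,0,0.041,1],
  ],
)

```text
time: 27.0
tool_pos: [0.5328, -0.2279, 0.1828]
tcp_rot: [-2.224, -2.215, 0.003]
wrist_force: [0.2, 1.4, -0.1]
width: 0.15
grip_force: 59.1
```

Request:
servo_tool(
  series=[
    [0,-0.25,0,0,0,0.01,1],
    [0,-0.5,0,0,0,0.02,1],
    [0.01,-0.75,0,0,0,0.03,1],
    [0.012,-0.835,0,0,0,0.041,1],
    [0.012,-0.835,0,0,0,0.041,1],
    [0.012,-0.835,0,0,0,0.041,1],
    [0.012,-0.835,0,0,0,0.041,1],
  ],
)

```text
time: 27.7
tool_pos: [0.5357, -0.349, 0.1841]
tcp_rot: [-2.075, -2.355, -0.0]
wrist_force: [0.1, -0.1, -0.1]
width: 0.15
grip_force: 59.1
```

```bash
python3 - <<'E'
from kh import *
from plan import C,Y,ex,ey
hand()
near=(.487,-.276,.02);i=bot.camera_info("wrist")
o=obs("caddy","wrist",near,False);w=cv2.imread("pics/"+sorted(__import__("os").listdir("pics"),key=lambda f:__import__("os").path.getmtime("pics/"+f))[-1])
print("floor px",proj("wrist",near,i).round())
FULL=CAD+[box(-.05,.05,-.0275,.0275,.006,.03)]
r=fit(FULL,[o],C,[Y]);print("caddy",r.x.round(4),np.degrees(r.x[2]).round(2),round(r.fun,3))
s=bot.read_state();p=np.array(s["tool_pos"]);seat=C+ex*.04
print("seat in caddy axes from TCP mm",((seat-p[:2])@np.c_[ex,ey]*1e3).round(2))
E
```

```text
27.7 [ 0.5357 -0.349   0.1841] az 97.23 -0.7430678883005766 0.15040340148747366 59.10777390003204
0.66 4017 236 273 180 308
180 238 272 [40.8 -7.9 -5.9] [40.8  8.7 -5.9]
183 237 273 [39.3 -8.4 -5.9] [39.3  9.2 -5.9]
186 237 273 [37.8 -8.4 -5.9] [37.8  9.3 -5.9]
pred far end px [[254.6 189.3]
 [254.6 185.7]]
[134, 134, 135, 126, 96, 59, 58, 64, 76, 82, 82, 81, 82, 82, 81, 82, 82, 82, 82, 81, 82, 82, 82, 81, 81, 82, 82, 82] 175
wrist [(2, 0.72), (138, 0.58)]
floor px [216. 104.]
caddy [ 0.4868 -0.276   0.1218] 6.98 0.661
seat in caddy axes from TCP mm [-6.000e-02  7.878e+01]
```

```bash
python3 - <<'E'
from kh import *
from plan import C,Y,ex,ey
near=(.487,-.276,.02);i=bot.camera_info("wrist")
o=obs("caddy","wrist",near,False);m=o[2]
T=render("wrist",i,[box(-.05,.05,-.0275,.0275,.029,.03)],(*C,Y))
print("mask area",m.sum(),"inside pile top",(m*T).sum()/T.sum(),"caddy area",render("wrist",i,CAD,(*C,Y)).sum())
ys,xs=np.nonzero(m);print(xs.min(),xs.max(),ys.min(),ys.max())
k=render("wrist",i,CAD,(*C,Y))>.5;ys,xs=np.nonzero(k);print(xs.min(),xs.max(),ys.min(),ys.max())
import h
old=h.render
h.render=lambda cam,inf,parts,p,k=4: old(cam,inf,parts,p,k)*(1-T)
o=(o[0],i,m*(1-T))
r=h.fit(CAD,[o],C,[Y]);print("caddy",r.x.round(4),np.degrees(r.x[2]).round(2),round(r.fun,3))
for n in("caddy_seat","caddy_end","hook_left","hook_right"):
  for q in bot.mark_of(n,"wrist")[:2]:
    a=np.array(q["at"])[::-1]*[512,384];X=onz("wrist",a,.046)[:2]-C;print(n,round(q["score"],2),a.round(),(X@np.c_[ex,ey]*1e3).round(1))
g=cv2.imread("pics/wh2770.png");print(g is not None);
if g is not None: cv2.imwrite("pics/v10.png",cv2.resize(g[0:240,130:380],(800,600)[:2] if 0 else (625,600),interpolation=2))
E
```

```text
wrist [(2, 0.72), (138, 0.58)]
mask area 3147.0 inside pile top 0.068506904 caddy area 7868.9375
156 274 52 155
157 273 55 151
caddy [ 0.4871 -0.2762  0.1257] 7.2 0.159
caddy_seat 0.92 [255. 108.] [39.9 -5.6]
caddy_seat 0.67 [197. 242.] [ -20.9 -143. ]
caddy_end 0.84 [269. 105.] [53.8 -2.8]
caddy_end 0.71 [205. 247.] [ -12.2 -149.3]Traceback (most recent call last):
  File "<stdin>", line 15, in <module>
ValueError: it knows: caddy, caddy_end, caddy_floor, caddy_lip, caddy_seat, charger, drive, keeper, mouse, mug, pen_pot, phone, stapler
```

The caddy re-fit agrees within 0.3 mm. Move over the seat and down to just above the hooks.

Request:
servo_tool(
  series=[
    [-0.015,0.13,0,0,0,0,1],
    [-0.03,0.3,0,0,0,0,1],
    [-0.05,0.45,-0.05,0,0,0,1],
    [-0.062,0.513,-0.2,0,0,0,1],
    [-0.062,0.513,-0.4,0,0,0,1],
    [-0.062,0.513,-0.527,0,0,0,1],
    [-0.062,0.513,-0.527,0,0,0,1],
    [-0.062,0.513,-0.527,0,0,0,1],
    [-0.062,0.513,-0.527,0,0,0,1],
  ],
)

```text
time: 28.9
tool_pos: [0.528, -0.2739, 0.1081]
tcp_rot: [2.075, 2.355, 0.001]
wrist_force: [0.2, 0.4, -0.5]
width: 0.145
grip_force: 59.1
```

```bash
python3 - <<'E'
from plan import *
s=bot.read_state();p=np.array(s["tool_pos"]);T=Ro.from_rotvec(s["tcp_rot"]).as_matrix()
print(s["time"],p.round(4),s["wrist_force"],"az",np.degrees(np.arctan2(T[1,0],T[0,0])),T[:,2].round(4))
print("TCP in caddy mm",((p[:2]-C)@np.c_[ex,ey]*1e3).round(2),"want 40.2,-1.3")
E
```

```text
28.9 [ 0.528  -0.2739  0.1081] [ 0.17970362  0.35514159 -0.46289179] az 97.22270495066097 [ 0.0027 -0.0013 -1.    ]
TCP in caddy mm [41.04 -2.88] want 40.2,-1.3
```

Request:
servo_tool(
  series=[
    [0,0,0,0,0,0,1],
    [0,0,0,0,0,0,1],
    [0,0,0,0,0,0,1],
    [0,0,0,0,0,0,1],
  ],
)

```text
time: 29.3
tool_pos: [0.527, -0.2738, 0.1067]
tcp_rot: [2.077, 2.356, 0.0]
wrist_force: [0.6, 0.1, -1.0]
width: 0.149
grip_force: 59.1
```

Request:
servo_tool(
  series=[
    [-0.001,0.009,-0.06,0,0,0,1],
    [-0.001,0.009,-0.12,0,0,0,1],
    [-0.001,0.009,-0.12,0,0,0,1],
    [-0.001,0.009,-0.12,0,0,0,1],
    [-0.001,0.009,-0.12,0,0,0,1],
  ],
)

```text
time: 29.8
tool_pos: [0.5268, -0.2722, 0.0882]
tcp_rot: [2.077, 2.357, 0.0]
wrist_force: [-0.7, -0.3, -0.7]
width: 0.145
grip_force: 59.1
```

Request:
servo_tool(
  series=[
    [0,0,-0.03,0,0,0,1],
    [0,0,-0.06,0,0,0,1],
    [0,0,-0.09,0,0,0,1],
    [0,0,-0.09,0,0,0,1],
  ],
)

```text
time: 30.2
tool_pos: [0.5262, -0.2718, 0.0739]
tcp_rot: [-2.076, -2.356, -0.0]
wrist_force: [-0.1, 0.5, -0.4]
width: 0.146
grip_force: 59.1
```

Request:
servo_tool(
  series=[
    [0.003,-0.003,-0.02,0,0,0,1],
    [0.003,-0.003,-0.04,0,0,0,1],
    [0.003,-0.003,-0.06,0,0,0,1],
    [0.003,-0.003,-0.06,0,0,0,1],
  ],
)

```text
time: 30.6
tool_pos: [0.5268, -0.2723, 0.0653]
tcp_rot: [-2.077, -2.356, -0.0]
wrist_force: [0.0, -0.4, 0.3]
width: 0.15
grip_force: 59.1
```

Request:
servo_tool(
  series=[
    [0,0,-0.015,0,0,0,1],
    [0,0,-0.03,0,0,0,1],
    [0,0,-0.04,0,0,0,1],
    [0,0,-0.04,0,0,0,1],
  ],
)

```text
time: 31.0
tool_pos: [0.5269, -0.2726, 0.0599]
tcp_rot: [-2.077, -2.356, 0.0]
wrist_force: [-0.6, 1.6, 3.6]
width: 0.148
grip_force: 59.4
```

Request:
servo_tool(
  series=[
    [0,0,-0.008,0,0,0,1],
    [0,0,-0.008,0,0,0,1],
    [0,0,-0.008,0,0,0,1],
  ],
)

```text
time: 31.3
tool_pos: [0.527, -0.2726, 0.0599]
tcp_rot: [-2.077, -2.357, 0.0]
wrist_force: [-4.3, 3.0, 10.4]
width: 0.149
grip_force: 60.6
```

```bash
python3 - <<'E'
from kh import *
from plan import C,Y,ex,ey
w=save("wrist","w11");a=save("scene","s11");b=save("side","d11")
s=bot.read_state();print(s["tool_pos"],s["wrist_force"])
v=np.vstack([np.hstack([cv2.resize(a[170:235,125:205],(400,325),interpolation=2),cv2.resize(b[210:282,265:345],(400,325),interpolation=2)]),np.hstack([cv2.resize(w[155:360,120:392],(364,275),interpolation=2),np.zeros((275,436,3),np.uint8)])])
cv2.imwrite("pics/v11.png",v[:,:,::-1])
E
```

```text
[ 0.52693398 -0.27259213  0.0598618 ] [-3.9643362   3.02140835  9.56441658]
```

View pics/v11.png

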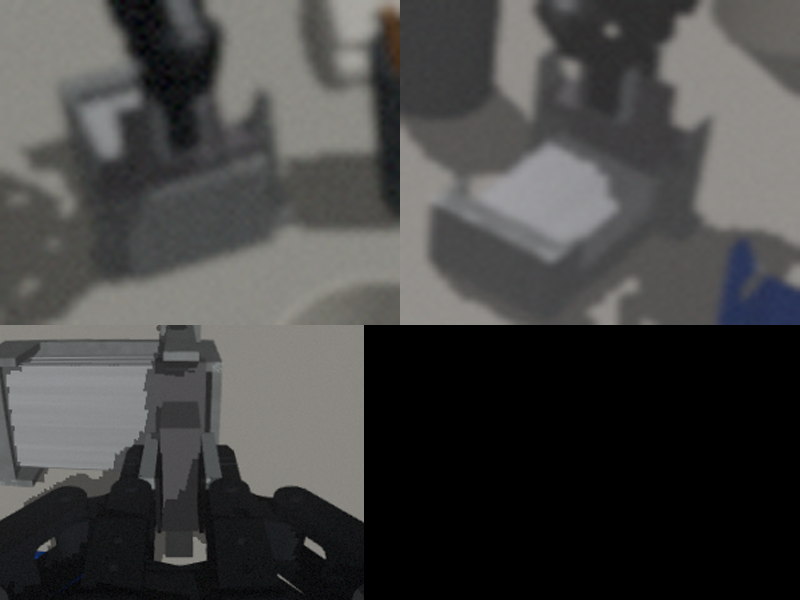

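The keeper stops at exactly the home height (TCP 0.0599) under 10 N, and the far crossbar end sits under its hook head at (180,355). A gentle pull will confirm the catch.

Request:
servo_tool(
  series=[
    [0,0,0.012,0,0,0,1],
    [0,0,0.024,0,0,0,1],
    [0,0,0.027,0,0,0,1],
    [0,0,0.027,0,0,0,1],
  ],
)

```text
time: 31.85
tool_pos: [0.527, -0.2724, 0.062]
tcp_rot: [-2.077, -2.357, -0.0]
wrist_force: [0.5, 1.1, -2.7]
width: 0.154
grip_force: 59.2
```

Request:
servo_tool(
  series=[
    [0,0,0.006,0,0,0,1],
    [0,0,0.006,0,0,0,1],
  ],
)

```text
time: 32.05
tool_pos: [0.5268, -0.272, 0.0622]
tcp_rot: [-2.077, -2.356, -0.001]
wrist_force: [3.3, 1.2, -10.9]
width: 0.148
grip_force: 58.7
```

```bash
python3 -c "
from plan import *
s=bot.read_state();T=Ro.from_rotvec(s['tcp_rot']).as_matrix();print(s['tool_pos'],s['wrist_force'],'tool-frame torque',T.T@np.array(s['torque']))"
```

```text
[ 0.52681306 -0.27203507  0.06222773] [  3.27364599   1.17863043 -10.891294  ] tool-frame torque [-0.73742997  0.13105161 -0.01999099]
```

It holds against an 11 N pull, with both hooks loaded. Press home again, relax, release and retreat.

Request:
servo_tool(
  series=[
    [0,0,-0.012,0,0,0,1],
    [0,0,-0.024,0,0,0,1],
    [0,0,-0.035,0,0,0,1],
    [0,0,-0.035,0,0,0,1],
    [0,0,-0.035,0,0,0,1],
  ],
)

```text
time: 32.55
tool_pos: [0.5276, -0.2732, 0.0599]
tcp_rot: [2.076, 2.356, 0.0]
wrist_force: [-2.0, 0.3, 6.3]
width: 0.148
grip_force: 60.8
```

Request:
servo_tool(
  series=[
    [0,0,0.006,0,0,0,1],
    [0,0,0.006,0,0,0,0.85],
    [0,0,0.006,0,0,0,0.7],
    [0,0,0.006,0,0,0,0.6],
    [0,0,0.006,0,0,0,0.6],
    [0,0,0.006,0,0,0,0.6],
  ],
)

```text
time: 33.15
tool_pos: [0.5271, -0.2727, 0.0591]
tcp_rot: [2.077, 2.357, 0.0]
wrist_force: [0.1, 0.7, -0.1]
width: 0.402
grip_force: 0.0
```

Request:
servo_tool(
  series=[
    [0,0,0.1,0,0,0,0.6],
    [0,0,0.3,0,0,0,0.6],
    [0,0,0.6,0,0,0,0.6],
    [0,0,0.9,0,0,0,0.6],
    [0,0,0.9,0,0,0,0.6],
    [0,0,0.9,0,0,0,0.6],
  ],
)

```text
time: 33.75
tool_pos: [0.5286, -0.2735, 0.1976]
tcp_rot: [2.074, 2.353, 0.002]
wrist_force: [-0.2, 0.4, -0.3]
width: 0.401
grip_force: 0.0
```

Request:
servo_tool(
  series=[
    [0,-0.2,0,0,0,0,0.6],
    [0.05,-0.45,0,0,0,0,0.6],
    [0.05,-0.5,0,0,0,0,0.6],
    [0.05,-0.5,0,0,0,0,0.6],
    [0.05,-0.5,0,0,0,0,0.6],
  ],
)

```text
time: 34.25
tool_pos: [0.5338, -0.3465, 0.1928]
tcp_rot: [-2.076, -2.354, -0.001]
wrist_force: [0.2, -0.4, -0.6]
width: 0.4
grip_force: 0.0
```

```bash
python3 - <<'E'
from plan import *
s=bot.read_state();print(s["time"],s["tool_pos"],s["wrist_force"])
i=bot.camera_info("wrist");im=save("wrist","w12");seat=C+ex*.04
import h
def fitk(dz,near,m):
  K=[b+[0,0,dz] for b in KEEP];return fit(K,[("wrist",i,m)],near,[Y])
px=proj("wrist",np.r_[seat,.06],i);print("seat px",px.round())
for r in bot.trace("keeper","wrist")[:3]:
  m=r["mask"].astype(np.float32);ys,xs=np.nonzero(m);print(round(r["score"],2),len(xs),xs.mean().round(),ys.mean().round())
  if np.hypot(xs.mean()-px[0],ys.mean()-px[1])<30:
    for dz in(.032,.037,.045):
      q=fitk(dz,seat,m);print(dz,((q.x[:2]-C)@np.c_[ex,ey]*1e3).round(1),np.degrees(q.x[2]-Y).round(1),round(q.fun,3))
E
```

```text
34.25 [ 0.53377792 -0.34654071  0.19284265] [ 0.15638752 -0.38151644 -0.63733287]
seat px [257. 106.]
0.59 1620 258.0 106.0
0.032 [40.8 -1.7] 0.5 0.088
0.037 [41.  -1.4] 0.3 0.107
0.045 [40.9 -1.3] 0.7 0.141
```

The keeper sits at the seat (40.8, -1.7 mm). The home height (32 mm) fits best, and the robot is clear. Handing in.

```bash
python3 -c "
from workcell import bot
print(bot.finish_job())"
```

```text
the job is handed in; nothing more can be done
None
```

The three drives lie flat in the grey caddy under the lip, and the keeper bar is home and held against an 11 N pull up. I handed the job in at about 34 s of 61; the one thing to flag is that joint 6 briefly read -2.5515 against its -2.55 range on the first tilt attempt, and no verdict came back.

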